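Wedge up the griddle's timber surround

ROBOT

A 6-joint arm with a two-finger parallel gripper is mounted at the origin on the work surface. World frame = base frame: x ahead of the robot, y to its left, z up, the work surface at z = 0. Lengths are in m, angles in rad, forces in N, time in s.
With the tool pointing down it reaches from about 0.225 to 0.875 m from the base axis. Payload 3.4 kg.
Tool frame: the origin (TCP) lies on the centre line of the jaws, within the pads' length; the fingertips stand 17 mm ahead of it and the grasp point (between the pads) lies 2 mm behind it (manip.finger_overhang is the distance from the TCP to the fingertips, in m); y points along the fingers, x is the direction in which the jaws open and shut, and the axes are right-handed (so a half turn about y gives the same grasp; the last joint's range is limited). The gripper opens to 85 mm and grips with 20 to 120 N. Pads are 22 mm wide; open, the fingers measure 114 mm over their backs; the gripper's body (76 mm by 85 mm) begins 54 mm behind the grasp point. The pads swing forward as they close: fully open they stand 13 mm farther back than shut.
Start: joints at [-1.312, 0.276, 1.505, -0, 1.361, -0.121], TCP at [0.213, -0.534, 0.222] pointing down, gripper open.
Joint ranges: [-2.89, 2.89], [-0.75, 2.08], [0.22, 2.7], [-1.18, 4.32], [0.11, 2.71], [-2.7, 2.7]. Speed limits (rad/s): [2.57, 2.57, 3.14, 3.14, 3.14, 3.14].

INTERFACE

Orientations are given as a unit quaternion [w, x, y, z].
In Python, from rig import manip gives the robot as it stands.
- The arm moves only by the tool arm_command, never from a script. Its argument "commands" is a list of rows, each a list of 3 entries, a list of its own where there are three numbers: the finger opening in cm, from 0 to 8.54, then the shift along the world's x, y, z in cm, then the turn about the world's z in rad. A call has 1 to 12 rows; each row shifts and turns the commanded pose from where the row before left it; what a row does not reach is not made up. A row lasts 1/10 s, in which the tool goes at most 50 mm and 8.59 degrees, less where a joint would pass 70% of its speed; a pose out of reach is approached as far as the arm can. A call with a gripper value outside its range is refused whole. The fingers move at their own pace and stop on an object; "grip_force" is the grip in N (left out, the last holds). Time passes only in rows, so rows that do not move let the fingers close. It gives the time, the measured TCP pose, the force and the opening at its end, in the units of the state.
- manip.get_state(): the state, without advancing time (a new reading comes with each control period).
- manip.get_image(name): name is "side" or "top" or "wrist"; returns a dict with "pixels" (420x560x3 uint8, red, green, blue), "range_z" (420x560 float32, m along the optical axis (not along the pixel's ray), 0 where there is no reading), "intrinsics" (3x3 intrinsics, pixels), "R" (3x3) and "t" (3): a world point X has camera coordinates R X + t. Camera axes: x right, y down, z forward; pixel columns grow to the right and rows downward; lengths in m; the calibration is good to about 2 mm. A picture is of the moment at which its call begins.
- manip.sign_off(): hands the job in, once; it reports no verdict.
The state is a dict: "clock": time; "qpos": joint angles; "qd": joint speeds; "effort": joint torques, N m; "position": TCP position; "ee_rot": TCP orientation; "contact_force": force on the tool from outside, world axes, zero at the start; "moment": the same for the moment, N m; "width": finger opening in m.
Only numpy, scipy, OpenCV 4.12 (cv2) and the standard library are available. Lean on these libraries where they do the work, as an engineer would, in place of code of your own. Each camera call takes 0.05 s, during which the arm holds its last target.

TASK

The timber surround of the copper griddle is being put together again: take the loose hardwood wedge out of the slotted stand, start it point down in the empty slot of the tenon at the griddle's near right corner, its sloping face outwards, and let it stand there. Then tap it down with the wooden mallet, lightly, because a heavy blow splits it, until the rail is drawn up fully and the wedge sits tight. Put the mallet back down on the counter and leave the bowl, the tray of cakes and the turner where they are.

Things in the scene. Friction and masses are not known exactly. Their poses are not given: they have to be found in the camera images.
- griddle: Fixed copper griddle framed by four timber beams, 480 x 530 mm, right beam's top 110 mm above the counter. Corner tenons stick out through the left and right beams; three are wedged, the near right one is not. Origin: on the counter, under the right beam's outer face, in line with the middle of the near rail. x along the right beam away from the robot, y along the near rail to the left, z up.
- rail: Near timber rail with the tenon; slides a few mm along the griddle's y (6 N friction). Tenon 51 mm wide in x, 50 to 95 mm above the counter, with an upright slot through it. Origin: middle of the slot's mouth at the tenon's top. Starts 1.5 to 3.5 mm loose (to +y); drawn up fully against its hard stop, the origin is at y = -9.75 mm in the griddle's frame.
- slot_end (a point): On the rail: outer (-y) end of the slot at its mouth, 9.75 mm from the rail's origin. This end slopes 1 in 8 like the wedge, so the slot narrows downwards. The slot's other end is the right beam's upright outer face. The slot is 27 mm wide in x and, with the rail loose, 14 to 20 mm long in y at the mouth.
- tenon_end (a point): On the rail: middle of the tenon's outer end at its top, about 62 mm from the right beam. Timber swells, so the beam's outer face is up to 1.5 mm off its nominal y = 0: the depth at which the wedge gets tight (point 45 to 75 mm below the tenon's top) is not known beforehand and must be felt.
- wedge: Loose hardwood wedge, 130 mm long, 60 g, flat faces 24 mm apart in x to grip. Origin: middle of its point; z to the head. Point 12 mm wide in y with a 4 mm bevel; the +y face (6 mm from the origin) is straight and goes against the beam, the -y face slopes 1 in 8. Starts point down in the stand, point 10 mm above the counter, upper 80 mm clear. In the tenon its axes match the griddle's.
- wedge_head (a point): Middle of the wedge's 24 x 28 mm head, 130 mm from the point, 8 mm to -y of the origin. In the slot the wedge drops freely at first; then 5 to 11 N drive it while the rail moves; once the rail is drawn up the force rises steeply. It is tight when taps of about 15 N hardly move it (1 mm); friction then holds it. Over 45 N from the mallet splits it.
- stand: Fixed dark timber block with slots, 100 x 80 x 60 mm; the wedge stands in the middle slot. Origin: centre of its underside.
- mallet: Small wooden mallet, about 0.27 kg: round head 56 mm in diameter, 85 mm tall, standing on one striking face, handle level. Origin: middle of the lower striking face; z up along the head. The flat-sided handle runs to -x, 20 mm wide (y), 26 mm tall, from the head (28 mm) out to 138 mm, its axis 42.5 mm above the origin.
- mallet_grip (a point): Point on the axis of the mallet's handle 48 mm from the head's axis: grip it here, close to the head and firmly, across its 20 mm width; held farther out it turns in the fingers under the blows.
- bowl: Loose steel bowl, 140 mm in diameter and 75 mm high; bystander. Origin: centre of its underside.
- tray: Loose shallow wooden tray with round cakes, 160 x 250 x 35 mm; bystander. Origin: centre of its underside.
- turner: Steel turner (spatula) lying flat, 240 mm long; bystander. Origin: under the middle of the tool.
Mind the look-alikes: they are no part of the job. There is more than one size of the mallet; the one meant has the size given above.

How it is judged:
By the outcome, as a careful person would: the job done as asked, in the order asked, and still so for the second after the job is handed in, with the robot touching nothing.
It also fails if it takes over 67 s, if anything falls off the work surface, if the arm or the gripper's body presses on something with over 40 N, if the wrist force passes 120 N, or if a joint passes its speed limit or range.

## Working session

There is one attempt and no reset: what is moved stays moved. The work goes in short steps, Python scripts to look and compute and a tool call to move; the robot and the scene stay as the last step left them, time stands still between calls to the robot, and variables do not carry over. Pictures are saved under pics/ and viewed, and the job is handed in when it is done.

Besides the shell and the picture viewer there is one more tool, called after "Emit:" as name(argument=value, ...) on one line, values as JSON. arm_command: Moves the arm, as the interface text tells. Its arguments: {"type":"object","properties":{"commands":{"type":"array"},"grip_force":{"type":"number"}},"required":["commands"]}

```bash
ls; mkdir -p pics; cat > h.py <<'E'
import sys; sys.path.insert(0,'.')
import numpy as np, cv2
from rig import manip
def shot(n,f):
    im=manip.get_image(n); cv2.imwrite('pics/'+f+'.png',im['pixels'][:,:,::-1]); np.savez('pics/'+f+'.npz',**im); return im
def pts(im):
    z=im['range_z'];K=np.array(im['intrinsics']);v,u=np.mgrid[:z.shape[0],:z.shape[1]]
    c=np.stack([(u-K[0,2])/K[0,0]*z,(v-K[1,2])/K[1,1]*z,z],-1)
    return (c-np.array(im['t']))@np.array(im['R'])
E
python3 - <<'E'
from h import *
for n in ['side','top','wrist']:
    im=shot(n,n+'0'); R=np.array(im['R']); print(n,-R.T@im['t'],R[2],np.array(im['intrinsics'])[0,0])
print(manip.get_state(), manip.finger_overhang)
E
```

```text
pics
side [0.2922633  0.62435271 0.55095319] [ 0.29049186 -0.81775507 -0.49688141] 394.28924755622614
top [ 0.44457764 -0.13713189  0.9660841 ] [ 0.15352299  0.02048944 -0.98793263] 415.4815352173001
wrist [ 0.28139935 -0.50586887  0.37323542] [-0.27061867 -0.1067099  -0.95675416] 355.5462545732629
{'clock': 0.15, 'qpos': array([-1.31200942e+00,  2.76436786e-01,  1.50583044e+00, -1.64495510e-06,
        1.36069599e+00, -1.20995847e-01]), 'qd': array([ 3.05596063e-04, -1.54721806e-03, -3.72372730e-03, -1.95550903e-03,
       -8.73624483e-05,  8.74487812e-04]), 'effort': array([ 1.25270490e-03, -4.17144334e+01, -2.46033025e+01, -1.52918369e-04,
        7.53751548e-03,  6.31063969e-06]), 'position': array([ 0.21305643, -0.53363893,  0.22095055]), 'ee_rot': array([ 0.58570623, -0.58507061,  0.39700185, -0.39627028]), 'contact_force': array([ 0.4636807 ,  0.06267509, -0.41741585]), 'moment': array([ 0.00439929, -0.02498938, -0.01014863]), 'width': 0.08547959847284699} 0.017
```

View pics/top0.png

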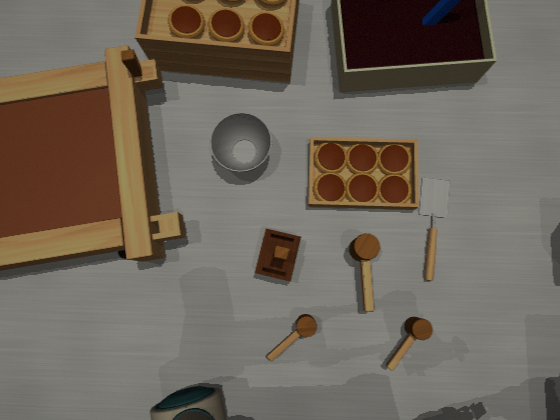

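View pics/side0.png

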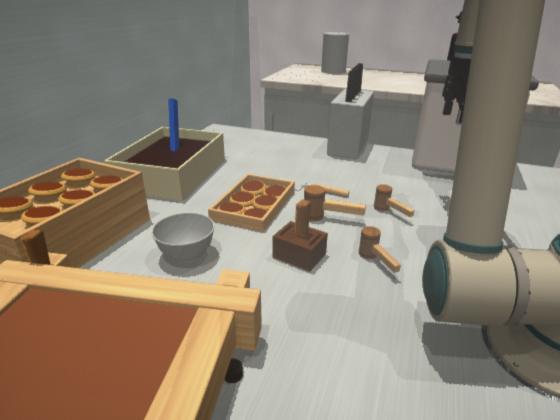

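View pics/wrist0.png

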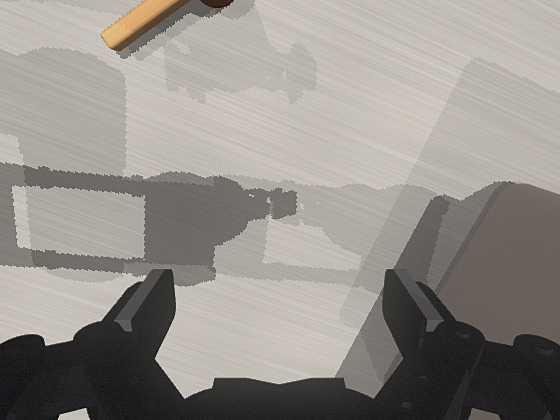

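The top view shows the tenon near (165,226), the stand and wedge near (280,255), and mallets at (366,248), (306,325) and (420,328). The bowl is at (241,142), the tray at (363,173) and the turner at (433,230). Next I'll measure them.

```bash
python3 - <<'E'
from h import *
im=np.load('pics/top0.npz'); P=pts(im); im0=im['pixels']
def show(n,u,v): print(n,(u,v),P[v,u].round(4))
for n,u,v in [('counter',330,300),('tenon',165,227),('tenonend',178,226),('beam',130,180),('wedge head',282,252),('stand',292,240),('M1',366,247),('M1h',368,300),('M2',306,325),('M2h',278,351),('M3',421,328),('M3h',395,360)]: show(n,u,v)
hsv=cv2.cvtColor(im0,cv2.COLOR_RGB2HSV)
for n,(u0,u1,v0,v1) in dict(M1=(345,385,225,320),M2=(260,325,305,365),M3=(380,440,310,375),stand=(250,305,225,285)).items():
    Q=P[v0:v1,u0:u1].reshape(-1,3); s=hsv[v0:v1,u0:u1,1].reshape(-1)
    for zr in ([(0.045,0.065),(0.07,0.1)] if n!='stand' else [(0.05,0.07),(0.12,0.16)]):
        m=(Q[:,2]>zr[0])&(Q[:,2]<zr[1])&(s>60); q=Q[m].astype(np.float32)
        if len(q)>10:
            r=cv2.minAreaRect(q[:,:2]*1000); print(n,zr,len(q),r,np.median(q[:,2]),q[:,2].max())
    
E
```

```text
counter (330, 300) [ 0.4092 -0.2247  0.0009]
tenon (165, 227) [0.5555 0.136  0.0933]
tenonend (178, 226) [0.5582 0.1079 0.0949]
beam (130, 180) [0.6525 0.2131 0.1095]
wedge head (282, 252) [ 0.5053 -0.1159  0.1402]
stand (292, 240) [ 0.5419 -0.1349  0.0227]
M1 (366, 247) [ 0.5249 -0.2925  0.0819]
M1h (368, 300) [ 0.4133 -0.3019  0.0512]
M2 (306, 325) [ 0.3585 -0.1688  0.067 ]
M2h (278, 351) [ 0.3    -0.1107  0.041 ]
M3 (421, 328) [ 0.3593 -0.4094  0.0668]
M3h (395, 360) [ 0.2894 -0.36    0.0437]
M1 (0.045, 0.065) 530 ((468.403076171875, -293.6517639160156), (158.45115661621094, 33.01620864868164), 12.228294372558594) 0.054205954 0.06485561
M1 (0.07, 0.1) 563 ((526.6622314453125, -292.0321960449219), (54.640071868896484, 54.69679260253906), 63.433837890625) 0.083661616 0.088644706
M2 (0.045, 0.065) 151 ((325.6031188964844, -143.92929077148438), (41.839439392089844, 121.01628875732422), 52.393802642822266) 0.06379249 0.06497639
M3 (0.045, 0.065) 216 ((330.4988708496094, -381.56878662109375), (42.396583557128906, 120.92854309082031), 42.83573532104492) 0.063270465 0.06498769
stand (0.05, 0.07) 1326 ((506.33306884765625, -103.92593383789062), (78.68283081054688, 100.38439178466797), 78.04975891113281) 0.05915154 0.0649272
stand (0.12, 0.16) 173 ((504.1343688964844, -113.05977630615234), (27.4991512298584, 24.00001335144043), 78.48075103759766) 0.13851948 0.1421432
```

```bash
python3 - <<'E'
from h import *
a=cv2.imread('pics/top0.png')
cv2.imwrite('pics/z1.png',np.hstack([cv2.resize(a[195:275,100:200],(400,320),interpolation=cv2.INTER_CUBIC),cv2.resize(a[220:300,240:340],(400,320),interpolation=cv2.INTER_CUBIC)]))
E
```

```text
(no output)
```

View pics/z1.png

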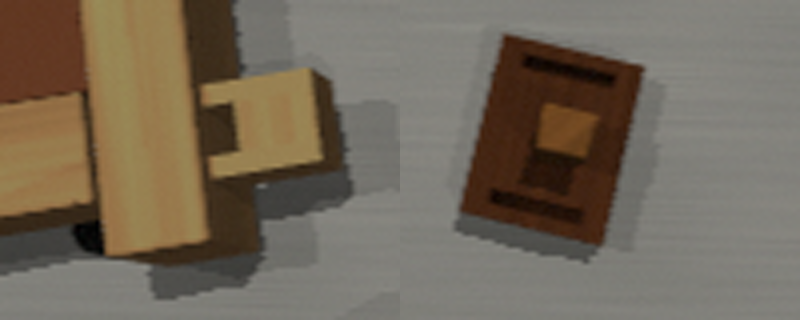

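The large mallet M1 (about 55 mm across, 84 mm tall) is the right one. The wedge's head sits to world -y of the stand's centre, which sets its orientation. Next I'll fit the griddle and tenon.

```bash
python3 - <<'E'
from h import *
im=np.load('pics/top0.npz'); P=pts(im)
m=(P[...,2]>0.102)&(P[...,2]<0.118); m[:, :100]=0; m[:,160:]=0; m[262:]=0; m[:45]=0
n,l,st,c=cv2.connectedComponentsWithStats(m.astype(np.uint8)); k=1+np.argmax(st[1:,4]); print(st[k])
B=P[l==k]; print('beam z',np.median(B[:,2]))
# outer edge: rightmost pixel per row
e=[];
for v in range(75,215):
    u=np.where(l[v]==k)[0]
    if len(u): e.append(P[v,u.max()][:2])
e=np.array(e); ln=cv2.fitLine(e.astype(np.float32),cv2.DIST_HUBER,0,0.001,1e-5).ravel(); 
if ln[0]<0: ln[:2]*=-1
print('outer edge dir/pt',ln,'yaw',np.degrees(np.arctan2(ln[1],ln[0])))
d=ln[:2]; nrm=np.array([-d[1],d[0]]); print('resid',np.std((e-ln[2:])@nrm))
# tenon top
m=(P[...,2]>0.088)&(P[...,2]<0.1); m[:,:140]=0;m[:,190:]=0;m[:205]=0;m[250:]=0
n,l,st,c=cv2.connectedComponentsWithStats(m.astype(np.uint8)); k=1+np.argmax(st[1:,4])
T=P[l==k]; print('tenon z',np.median(T[:,2]),len(T))
ax=(T[:,:2]-ln[2:])@d; ay=(T[:,:2]-ln[2:])@nrm
print('along beam',ax.min(),ax.max(),'out',ay.min(),ay.max())
mid=(np.percentile(ax,1)+np.percentile(ax,99))/2
s=np.abs(ax-mid)<0.008; print('slot_end approx out y',np.sort(ay[s])[-5:], 'mid pt world',ln[2:]+d*mid)
E
```

```text
[ 100   45   53  215 7427]
beam z 0.10889337794717514
outer edge dir/pt [0.98173046 0.19027689 0.74010324 0.20259261] yaw 10.968944
resid 0.0005063959999716401
tenon z 0.09443817281588554 670
along beam -0.23673648122435548 -0.14075569852005637 out -0.059553607875187625 0.0014312063998482736
slot_end approx out y [0.00024529 0.00030647 0.00057059 0.00068552 0.00091368] mid pt world [0.55498018 0.16671246]
```

```bash
python3 - <<'E'
from h import *
from scipy.spatial.transform import Rotation as Ro
q=manip.get_state()['ee_rot']; print(Ro.from_quat([q[1],q[2],q[3],q[0]]).as_matrix().round(3))
E
```

```text
[[ 0.371 -0.     0.929]
 [-0.929  0.001  0.371]
 [-0.001 -1.     0.   ]]
```

Emit:
arm_command(commands=[[8.5,[2.65,3.8,0],0.09],[8.5,[2.65,3.8,0],0.09],[8.5,[2.65,3.8,0],0.09],[8.5,[2.65,3.8,0],0.09],[8.5,[2.65,3.8,0],0.09],[8.5,[2.65,3.8,0],0.09],[8.5,[2.65,3.8,0],0.09],[8.5,[2.65,3.8,0],0.09],[8.5,[2.65,3.8,0],0.09],[8.5,[2.65,3.8,0],0.09],[8.5,[2.6,4.0,0],0.09],[8.5,[0,0,0],0]])

```text
clock: 1.35
position: [0.5067, -0.1091, 0.2213]
ee_rot: [0.705, -0.703, 0.068, -0.069]
contact_force: [-0.8, -0.7, -0.2]
width: 0.0848
```

```bash
python3 - <<'E'
from h import *
from scipy.spatial.transform import Rotation as Ro
im=shot('wrist','w1'); s=manip.get_state(); q=s['ee_rot']; M=Ro.from_quat([q[1],q[2],q[3],q[0]]).as_matrix(); print(s['position'],s['qpos'],np.degrees(np.arctan2(M[1,0],M[0,0])),s['contact_force'])
P=pts(im); z=P[...,2]
for lo,hi in [(0.13,0.15),(0.05,0.068)]:
    m=((z>lo)&(z<hi)); m[380:]=0
    n,l,st,c=cv2.connectedComponentsWithStats(m.astype(np.uint8))
    for k in range(1,n):
        if st[k,4]>300:
            Q=P[l==k].astype(np.float32); print(lo,st[k],cv2.minAreaRect(Q[:,:2]*1000),np.median(Q[:,2]))
E
```

```text
[ 0.50505754 -0.11159878  0.22119997] [-3.52266900e-01  1.89397272e-01  1.62412273e+00  3.09242341e-04
  1.32872210e+00 -1.56138677e-01] -11.241565594390314 [ 0.55094692 -0.39012     0.10909735]
0.13 [ 260  198   35   41 1374] ((503.5730895996094, -114.63934326171875), (28.538795471191406, 23.867389678955078), 78.19464111328125) 0.13956822
0.05 [477   0  38  92 542] ((697.7543334960938, -30.997447967529297), (16.42852020263672, 76.81129455566406), 14.616174697875977) 0.059372004
0.05 [ 221  136  115   89 7557] ((505.30108642578125, -105.15794372558594), (80.26249694824219, 100.287109375), 78.20858764648438) 0.060096085
0.05 [ 115  251   49   42 1140] ((353.5461120605469, -162.6376953125), (44.6641845703125, 29.036651611328125), 16.081518173217773) 0.06630942
0.05 [ 207  322  151   58 2209] ((471.13690185546875, -294.403076171875), (163.16932678222656, 32.897003173828125), 12.175996780395508) 0.055615425
```

View pics/w1.png

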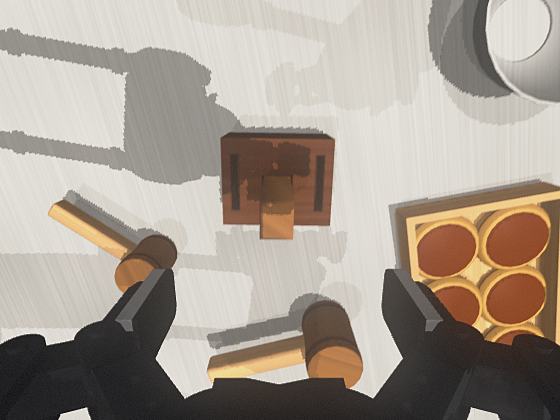

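The wrist view shows the wedge head at (277,220), on the -y side of the stand's middle, with the straight face towards the camera (+y). That matches the top view to 1.5 mm, so I'll descend and grip.

Emit:
arm_command(commands=[[8.5,[-0.1,-0.15,-2.5],-0.01],[8.5,[0,0,-3.0],0],[8.5,[0,0,-3.0],0],[8.5,[0,0,-1.6],0],[8.5,[0,0,0],0],[5,[0,0,0],0],[2.0,[0,0,0],0],[2.0,[0,0,0],0],[2.0,[0,0,0],0],[2.0,[0,0,0],0],[2.0,[0,0,0],0]], grip_force=60)

```text
clock: 2.5
position: [0.5038, -0.1159, 0.1217]
ee_rot: [-0.703, 0.703, -0.074, 0.075]
contact_force: [-0.4, -0.4, 5.1]
width: 0.022
```

```bash
python3 - <<'E'
from h import *
im=shot('wrist','w2'); s=manip.get_state(); print(s['position'],s['width'],s['contact_force'],s['moment'])
E
```

```text
[ 0.5038189  -0.1158381   0.12171428] 0.021888267569410175 [-0.29963496 -0.35029467  5.64535666] [-0.06686677  0.15523885 -0.00580738]
```

View pics/w2.png

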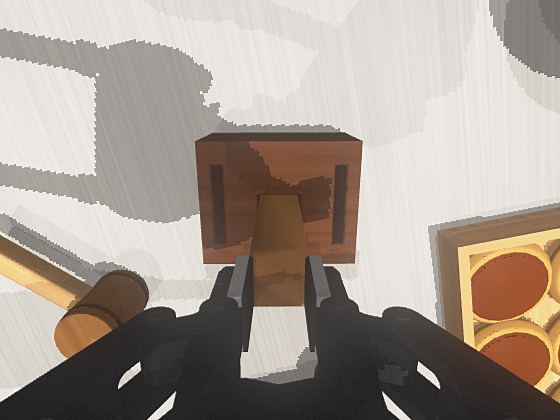

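Emit:
arm_command(commands=[[2.0,[0,0,2],0],[2.0,[0,0,3.5],0],[2.0,[0,0,3.5],0],[2.0,[0,0,3],0.0],[2.0,[1,2.8,0],0.06],[2.0,[1,2.8,0],0.06],[2.0,[1,2.8,0],0.06],[2.0,[1,2.8,0],0.06],[2.0,[1,2.8,0],0.06],[2.0,[1,2.8,0],0.06],[2.0,[0.8,2.6,0],0.036],[2.0,[0,0,0],0]])

```text
clock: 3.75
position: [0.5717, 0.0817, 0.24]
ee_rot: [0.705, -0.703, -0.067, 0.067]
contact_force: [-1.0, -0.2, -0.3]
width: 0.0217
```

Emit:
arm_command(commands=[[2.0,[0,0,0],0],[2.0,[0,0,0],0]])

```text
clock: 3.95
position: [0.5707, 0.0777, 0.2404]
ee_rot: [-0.704, 0.704, 0.065, -0.065]
contact_force: [-0.2, 0.2, -2.0]
width: 0.0222
```

```bash
python3 - <<'E'
from h import *
from scipy.spatial.transform import Rotation as Ro
for n in ['wrist','top','side']: shot(n,n+'3')
s=manip.get_state(); q=s['ee_rot']; M=Ro.from_quat([q[1],q[2],q[3],q[0]]).as_matrix(); print(s['position'],s['width'],np.degrees(np.arctan2(M[1,0],M[0,0])),s['contact_force'],s['moment'],s['qpos'])
E
```

```text
[0.57093383 0.07751693 0.24067029] 0.021542355044813624 10.522324877928606 [ 1.06421218 -0.43063013 -0.62697717] [-0.00545504 -0.03433384  0.05752959] [ 1.43630402e-02  2.67892204e-01  1.46894658e+00 -2.46920239e-04
  1.40480313e+00 -1.69245379e-01]
```

View pics/wrist3.png

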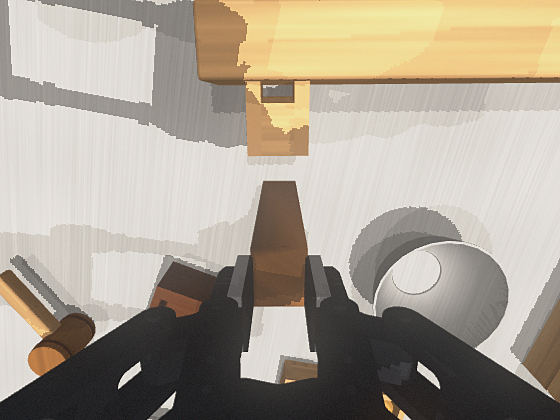

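View pics/side3.png

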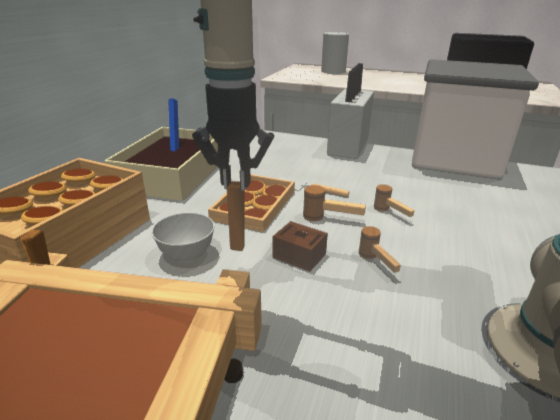

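View pics/top3.png

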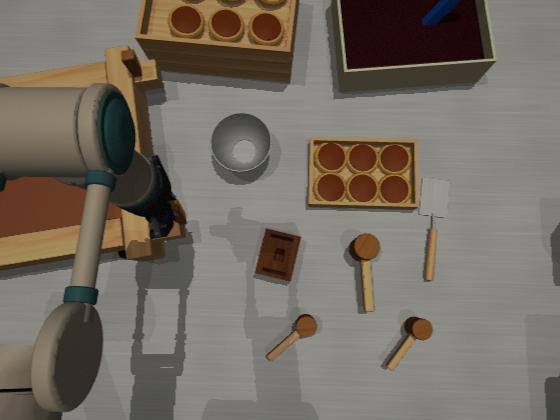

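The wrist view shows the slot at (262–294, 80–102), the tenon at (248–309, 80–156), and the wedge's straight face with its lower edge at row 181. Both are in one camera, so I'll measure the relative offset.

```bash
python3 - <<'E'
from h import *
im=np.load('pics/wrist3.npz'); P=pts(im); z=P[...,2]
a=cv2.imread('pics/wrist3.png'); c=a[70:200,220:340]; cv2.imwrite('pics/z3.png',cv2.resize(c,None,fx=4.5,fy=4.5,interpolation=cv2.INTER_CUBIC))
# beam yaw: edge of beam top
m=(z>0.103)&(z<0.118); m[120:]=0
e=[]
for u in range(210,540,3):
    v=np.where(m[:,u])[0]
    if len(v): e.append(P[v.max(),u])
e=np.array(e); ln=cv2.fitLine(e[:,:2].astype(np.float32),cv2.DIST_HUBER,0,.001,1e-5).ravel()
if ln[0]<0: ln[:2]*=-1
d=ln[:2]; n=np.array([-d[1],d[0]]); o=ln[2:]
print('beam edge yaw',np.degrees(np.arctan2(d[1],d[0])),'resid',np.std((e[:,:2]-o)@n),'z',np.median(e[:,2]),o)
def g(p): return np.stack([(p[...,:2]-o)@d,(p[...,:2]-o)@n,p[...,2]],-1)
G=g(P)
# face of wedge
f=G[185:245,270:298].reshape(-1,3); 
A=np.c_[f[:,0],f[:,2],np.ones(len(f))]; co,_,_,_=np.linalg.lstsq(A,f[:,1],rcond=None); print('face y = a x + b z + c',co,'resid',np.std(A@co-f[:,1]), 'z range',f[:,2].min(),f[:,2].max())
for v in [182,184,186,190,200,220,240]:
    u=np.where((z[v]>0.12)&(z[v]<0.3)&(np.arange(560)>240)&(np.arange(560)<320))[0]; 
    if len(u): print('wedge row',v,u.min(),u.max(),G[v,u.min()].round(4),G[v,u.max()].round(4))
for v in range(78,160,6):
    u=np.where((z[v]>0.085)&(z[v]<0.101))[0]; u=u[(u>235)&(u<325)]
    if len(u):
        gaps=np.where(np.diff(u)>3)[0]; print('ten row',v,[(int(u[i])) for i in [0,*gaps,*(gaps+1),-1]],[G[v,u[i],:2].round(4).tolist() for i in [0,*gaps,*(gaps+1),-1]])
for u in [270,277,285]:
    v=np.where((z[:,u]>0.088)&(z[:,u]<0.1))[0]; v=v[(v>70)&(v<165)]; print('col',u,v.min(),v.max(),G[v.min(),u],G[v.max(),u])
    print([ (v,G[v,u].round(3).tolist()) for v in range(76,108,3)])
E
```

```text
beam edge yaw 10.978765 resid 0.0001545440555100497 z 0.10693828118845541 [0.6322104  0.18024684]
face y = a x + b z + c [-0.10872198  0.0787066  -0.09766764] resid 0.004868498579023157 z range -0.0006751331227656868 0.3927391976424947
wedge row 182 263 295 [-0.0917 -0.0719  0.1392] [-0.0683 -0.0723  0.1382]
wedge row 184 262 295 [-0.0922 -0.0721  0.1445] [-0.0686 -0.072   0.1457]
wedge row 186 262 295 [-0.0919 -0.0719  0.1516] [-0.0689 -0.0723  0.1508]
wedge row 190 261 296 [-0.0921 -0.0724  0.1611] [-0.0686 -0.0724  0.1615]
wedge row 200 259 298 [-0.0921 -0.0724  0.186 ] [-0.0685 -0.0725  0.1862]
wedge row 220 256 302 [-0.0916 -0.0729  0.2216] [-0.0682 -0.0732  0.2215]
wedge row 240 252 305 [-0.0917 -0.0732  0.248 ] [-0.0685 -0.0733  0.248 ]
ten row 84 [245, 260, 294, 309] [[-0.1066, -0.0024], [-0.0948, -0.0024], [-0.0677, -0.0027], [-0.0559, -0.0028]]
ten row 90 [245, 260, 294, 309] [[-0.1067, -0.007], [-0.0948, -0.007], [-0.0677, -0.0072], [-0.0558, -0.0073]]
ten row 96 [246, 260, 294, 308] [[-0.1062, -0.0115], [-0.0949, -0.0116], [-0.0677, -0.0118], [-0.0566, -0.0119]]
ten row 1
[... 1149 characters left out ...]
82, [-0.081, -0.0, 0.071]), (85, [-0.082, 0.0, -0.001]), (88, [-0.082, -0.003, 0.001]), (91, [-0.082, -0.006, -0.001]), (94, [-0.082, -0.009, 0.0]), (97, [-0.082, -0.012, 0.059]), (100, [-0.081, -0.015, 0.079]), (103, [-0.081, -0.017, 0.096]), (106, [-0.081, -0.019, 0.095])]
col 285 102 155 [-0.07483928 -0.01636104  0.09169272] [-0.07495851 -0.05906844  0.09382386]
[(76, [-0.075, 0.002, 0.11]), (79, [-0.075, 0.0, 0.108]), (82, [-0.074, -0.0, 0.071]), (85, [-0.073, 0.0, -0.0]), (88, [-0.073, -0.003, -0.0]), (91, [-0.073, -0.006, 0.001]), (94, [-0.073, -0.009, -0.001]), (97, [-0.074, -0.012, 0.059]), (100, [-0.075, -0.015, 0.08]), (103, [-0.075, -0.017, 0.096]), (106, [-0.075, -0.019, 0.094])]
```

View pics/z3.png

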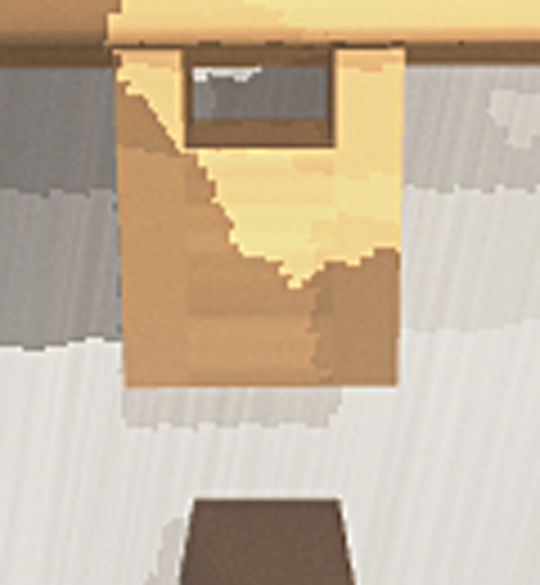

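Relative to the beam face, the slot is centred at x=-81.2 mm and runs from y=0 to -16.4 mm. The wedge is centred at x=-80.3 mm with its face at y=-72 mm. I'll move it over the slot.

Emit:
arm_command(commands=[[2.0,[-0.3,1.5,0],0.003],[2.0,[-0.5,2.5,0],0],[2.0,[-0.44,2.0,0],0],[2.0,[-0.2,0.93,0],0],[2.0,[0,0,0],0],[2.0,[0,0,0],0],[2.0,[0,0,0],0],[2.0,[0,0,0],0]])

```text
clock: 4.9
position: [0.557, 0.147, 0.2406]
ee_rot: [-0.704, 0.704, 0.066, -0.066]
contact_force: [1.1, -0.1, -1.0]
width: 0.0218
```

```bash
cat > m.py <<'E'
from h import *
import sys
def meas(f):
    im=shot('wrist',f); s=manip.get_state(); print(s['position'],s['contact_force'],s['width'])
    P=pts(im)
    yaw=np.radians(10.97);d=np.array([np.cos(yaw),np.sin(yaw)]);n=np.array([-d[1],d[0]]);o=np.array([0.6322104,0.18024684])
    G=np.stack([(P[...,:2]-o)@d,(P[...,:2]-o)@n,P[...,2]],-1); return im,P,G
E
python3 - <<'E'
from m import *
im,P,G=meas('w4'); z=P[...,2]
for v in range(165,245,5):
    u=np.where((z[v]>0.11)&(z[v]<0.3)&(np.arange(560)>235)&(np.arange(560)<325))[0]
    if len(u): print('row',v,u.min(),u.max(),G[v,u.min()].round(4),G[v,u.max()].round(4))
E
```

```text
[0.55697917 0.14703689 0.24060863] [ 0.07568078  0.53466804 -0.46660988] 0.021448165136969323
row 165 238 324 [-0.1132  0.0061  0.1102] [-0.0442  0.0058  0.1101]
row 170 237 315 [-0.1141  0.0021  0.1104] [-0.0513  0.0018  0.1102]
row 185 262 295 [-0.0923 -0.0016  0.1479] [-0.069  -0.0017  0.1478]
row 190 261 296 [-0.0924 -0.0021  0.1604] [-0.0689 -0.002   0.1613]
row 195 260 297 [-0.0924 -0.002   0.1739] [-0.0688 -0.0021  0.1737]
row 200 259 298 [-0.0924 -0.0019  0.1859] [-0.0688 -0.0022  0.1854]
row 205 258 299 [-0.0924 -0.0022  0.1957] [-0.0687 -0.0024  0.1954]
row 210 257 300 [-0.0925 -0.0025  0.2045] [-0.0686 -0.0027  0.2042]
row 215 257 301 [-0.092  -0.0025  0.2135] [-0.0686 -0.0024  0.2141]
row 220 256 302 [-0.092  -0.0024  0.222 ] [-0.0685 -0.0029  0.2206]
row 225 255 303 [-0.0921 -0.0029  0.2281] [-0.0685 -0.003   0.2281]
row 230 254 304 [-0.0921 -0.0029  0.2349] [-0.0684 -0.0031  0.2349]
row 235 253 304 [-0.0921 -0.0027  0.2419] [-0.0689 -0.0028  0.2421]
row 240 252 305 [-0.0921 -0.0028  0.2477] [-0.0688 -0.003   0.2475]
```

View pics/w4.png

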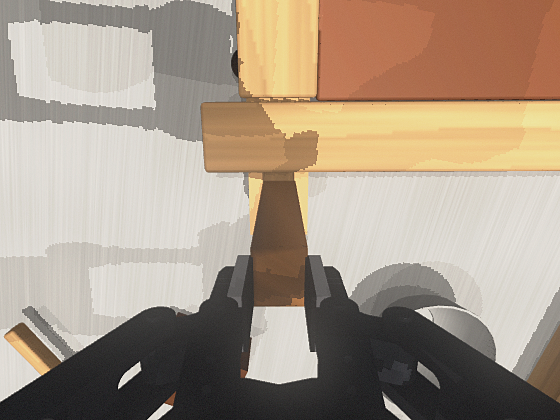

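The wedge stands over the slot, 0.7 mm off in x. I'll trim that and lower it.

Emit:
arm_command(commands=[[2.0,[-0.06,0,-1],0],[2.0,[0,0,-1],0],[2.0,[0,0,-0.8],0],[2.0,[0,0,-0.5],0],[2.0,[0,0,-0.5],0],[2.0,[0,0,-0.5],0],[2.0,[0,0,0],0]])

```text
clock: 5.65
position: [0.5558, 0.1477, 0.1969]
ee_rot: [-0.704, 0.704, 0.066, -0.067]
contact_force: [0.9, 0.8, -0.0]
width: 0.022
```

Emit:
arm_command(commands=[[2.0,[0,0,-0.4],0],[2.0,[0,0,-0.4],0],[2.0,[0,0,-0.4],0],[2.0,[0,0,-0.3],0],[2.0,[0,0,0],0]])

```text
clock: 6.15
position: [0.5558, 0.1477, 0.182]
ee_rot: [-0.704, 0.704, 0.066, -0.067]
contact_force: [-0.2, 0.4, -0.9]
width: 0.022
```

The wedge is 25 mm into the slot with no contact force. Continuing.

Emit:
arm_command(commands=[[2.0,[0,0,-0.2],0],[2.0,[0,0,-0.2],0],[2.0,[0,0,-0.2],0],[2.0,[0,0,0],0]])

```text
clock: 6.55
position: [0.556, 0.1477, 0.1763]
ee_rot: [-0.704, 0.704, 0.066, -0.067]
contact_force: [0.3, -0.3, -0.1]
width: 0.0218
```

Emit:
arm_command(commands=[[2.0,[0,0,-0.2],0],[2.0,[0,0,0],0]])

```text
clock: 6.75
position: [0.5561, 0.1478, 0.1744]
ee_rot: [0.704, -0.704, -0.066, 0.066]
contact_force: [0.2, 0.2, -1.8]
width: 0.0218
```

Emit:
arm_command(commands=[[2.0,[0,0,-0.15],0],[2.0,[0,0,-0.15],0],[2.0,[0,0,0],0]])

```text
clock: 7.05
position: [0.5565, 0.1481, 0.1724]
ee_rot: [0.704, -0.704, -0.067, 0.066]
contact_force: [-0.6, 1.7, 3.8]
width: 0.0219
```

Emit:
arm_command(commands=[[2.0,[0,0,-0.15],0],[2.0,[0,0,-0.15],0],[2.0,[0,0,0],0]])

```text
clock: 7.35
position: [0.5568, 0.1482, 0.1697]
ee_rot: [0.704, -0.704, -0.067, 0.066]
contact_force: [-1.2, 0.9, 5.3]
width: 0.0221
```

The wedge has started, with about 5 N at 37 mm. I'll release it and check that it stands.

Emit:
arm_command(commands=[[3.0,[0,0,0],0],[5.0,[0,0,0],0],[8.0,[0,0,0],0],[8.0,[0,0,0],0],[8.0,[0,0,1],0],[8.0,[0,0,3],0],[8.0,[0,0,4],0],[8.0,[0,-0.5,0],0],[8.0,[0,0,0],0]])

```text
clock: 8.25
position: [0.5569, 0.1424, 0.2504]
ee_rot: [-0.704, 0.704, 0.067, -0.065]
contact_force: [0.0, -0.6, 0.4]
width: 0.0803
```

```bash
python3 - <<'E'
from m import *
im,P,G=meas('w5'); z=P[...,2]
np.save('pics/G5.npy',G)
m=(z>0.15)&(z<0.21); m[:, :230]=0;m[:,330:]=0;m[:150]=0
n,l,st,c=cv2.connectedComponentsWithStats(m.astype(np.uint8))
for k in range(1,n):
    if st[k,4]>60:
        Q=P[l==k];print(st[k],Q.min(0),Q.max(0))
        T=Q[Q[:,2]>Q[:,2].max()-0.006].astype(np.float32); print(cv2.minAreaRect(T[:,:2]*1000),np.median(T[:,2]),len(T))
E
```

```text
[0.55601471 0.14254812 0.24892913] [ 0.14288254  0.16862837 -0.72544084] 0.07993986443411516
[ 261  175   38   51 1859] [0.5411077  0.13580381 0.15054124] [0.56954477 0.16718896 0.18675035]
((555.4021606445312, 151.48358154296875), (23.774667739868164, 27.9005184173584), 10.066082954406738) 0.18447691 1518
```

View pics/w5.png

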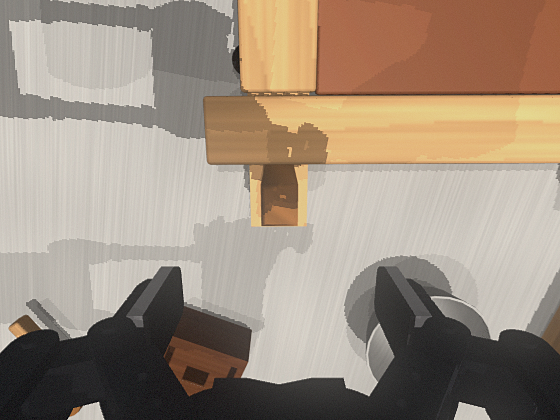

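The wedge stands upright in the slot with its head at z≈0.185. Its centre is at (0.5554, 0.1515). Next I'll measure the mallet handle axis.

```bash
python3 - <<'E'
from h import *
im=shot('top','top6'); P=pts(im); hsv=cv2.cvtColor(im['pixels'],cv2.COLOR_RGB2HSV)
z=P[...,2]; b=np.zeros(z.shape,bool); b[225:320,345:390]=1
Hd=P[b&(z>0.078)&(z<0.095)]; c,r=cv2.minEnclosingCircle((Hd[:,:2]*1000).astype(np.float32)); print('head',c,r,np.median(Hd[:,2]),Hd[:,:2].mean(0))
c=np.array(c)/1000
hd=P[b&(z>0.05)&(z<0.062)&(hsv[...,1]>60)]; rr=np.hypot(*(hd[:,:2]-c).T); hd=hd[(rr>0.045)]
q=cv2.minAreaRect((hd[:,:2]*1000).astype(np.float32)); print('handle',q,np.median(hd[:,2]),rr.max())
hc=np.array(q[0])/1000; dd=c-hc; print('yaw',np.degrees(np.arctan2(dd[1],dd[0]))); u=dd/np.hypot(*dd); print('grip',c-0.048*u)
E
```

```text
head (526.70068359375, -292.54571533203125) 28.141206741333008 0.08383542073628585 [ 0.5266877 -0.2921609]
handle ((436.01019287109375, -299.6019592285156), (92.59549713134766, 20.321605682373047), 4.380982875823975) 0.05423607443424752 0.13736494702926824
yaw 4.448979311574488
grip [ 0.47884532 -0.29626914]
```

Emit:
arm_command(commands=[[8.5,[-0.6,-3.6,0],-0.14],[8.5,[-0.6,-3.6,0],-0.14],[8.5,[-0.6,-3.6,0],-0.14],[8.5,[-0.6,-3.7,0],-0.14],[8.5,[-0.6,-3.7,0],-0.14],[8.5,[-0.6,-3.7,0],-0.14],[8.5,[-0.7,-3.7,0],-0.14],[8.5,[-0.7,-3.7,0],-0.14],[8.5,[-0.7,-3.7,0],-0.14],[8.5,[-0.7,-3.7,-1],-0.14],[8.5,[-0.7,-3.7,-2],-0.14],[8.5,[-0.6,-3.5,-2],-0.14]])

```text
clock: 9.55
position: [0.4782, -0.2974, 0.197]
ee_rot: [-0.518, 0.518, -0.482, 0.481]
contact_force: [-0.2, -0.7, -0.2]
width: 0.0847
```

Emit:
arm_command(commands=[[8.5,[0,0,0],0],[8.5,[0,0,0],0],[8.5,[0,0,0],0]])

```text
clock: 9.85
position: [0.4793, -0.2953, 0.1985]
ee_rot: [0.52, -0.519, 0.48, -0.479]
contact_force: [0.1, 0.5, 0.2]
width: 0.0849
```

```bash
python3 - <<'E'
from h import *
from scipy.spatial.transform import Rotation as Ro
im=shot('wrist','w7'); s=manip.get_state(); q=s['ee_rot']; M=Ro.from_quat([q[1],q[2],q[3],q[0]]).as_matrix(); print(s['position'],np.degrees(np.arctan2(M[1,0],M[0,0])),s['qpos'])
P=pts(im);z=P[...,2]
m=(z>0.048)&(z<0.1)&(np.hypot(P[...,0]-.48,P[...,1]+.295)<0.12); m[:, :150]=0; m[:,400:]=0
print(m.sum())
m1=m&(z>0.078); c,r=cv2.minEnclosingCircle((P[m1][:,:2]*1000).astype(np.float32)); print('head',c,r)
c=np.array(c)/1000
hd=P[m&(z<0.062)]; hd=hd[(hd[:,0]<c[0]-0.03)]
if len(hd)>50: print(cv2.minAreaRect((hd[:,:2]*1000).astype(np.float32)),np.median(hd[:,2]))
E
```

```text
[ 0.47956506 -0.29520578  0.19891335] -85.38562929720491 [-6.75643479e-01  2.71631289e-01  1.56856484e+00  4.69445312e-04
  1.30128372e+00  8.14491966e-01]
6916
head (526.4522705078125, -294.7752990722656) 27.959550857543945
((442.6014709472656, -301.5481872558594), (104.06813049316406, 19.484731674194336), 4.27968692779541) 0.055437525864544215
```

View pics/w7.png

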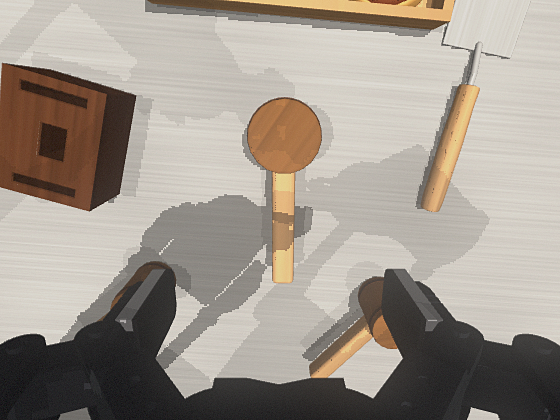

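The wrist view shows the mallet head at (285,135) and its handle running down to (283,280). The grip point is confirmed at about (0.479, -0.297). Descend and grip firmly.

Emit:
arm_command(commands=[[8.5,[-0.05,-0.2,-2],0.0],[8.5,[0,0,-4],0],[8.5,[0,0,-4],0],[8.5,[0,0,-3],0],[8.5,[0,0,-1.8],0],[8.5,[0,0,-1.0],0],[8.5,[0,0,0],0],[5,[0,0,0],0],[1.5,[0,0,0],0],[1.5,[0,0,0],0],[1.5,[0,0,0],0],[1.5,[0,0,0],0]], grip_force=110)

```text
clock: 11.1
position: [0.4787, -0.2987, 0.0415]
ee_rot: [-0.519, 0.52, -0.48, 0.48]
contact_force: [-0.1, 0.6, 3.4]
width: 0.0168
```

Emit:
arm_command(commands=[[1.5,[0,0,0],0],[1.5,[0,0,0],0]])

```text
clock: 11.3
position: [0.4788, -0.2987, 0.0415]
ee_rot: [-0.519, 0.519, -0.48, 0.48]
contact_force: [-1.6, -0.3, 5.6]
width: 0.0167
```

Emit:
arm_command(commands=[[1.5,[0,0,1.0],0],[1.5,[0,0,3],0],[1.5,[0,0,4],0],[1.5,[0,0,4],0],[1.5,[0,0,4],0],[1.5,[0,0,3.5],0],[1.5,[0,0,0],0],[1.5,[0,0,0],0],[1.5,[0,0,0],0]])

```text
clock: 12.2
position: [0.4774, -0.2972, 0.2335]
ee_rot: [-0.519, 0.519, -0.482, 0.478]
contact_force: [-0.2, -0.6, -2.5]
width: 0.0162
```

```bash
cat > mm.py <<'E'
from h import *
from scipy.spatial.transform import Rotation as Ro
def go(f):
    im=shot('wrist',f); s=manip.get_state(); q=s['ee_rot']; M=Ro.from_quat([q[1],q[2],q[3],q[0]]).as_matrix(); p=s['position']; print(p,np.degrees(np.arctan2(M[1,0],M[0,0])),s['width'],s['contact_force'],s['moment'])
    P=pts(im)
    fwd=M[:,2]; # tool z toward mallet head
    r=(P-p)
    m=(np.abs(r@M[:,0])<0.035)&(r@fwd>0.012)&(r@fwd<0.09)&(r[...,2]>0.033)&(r[...,2]<0.055)
    T=P[m]; c,rad=cv2.minEnclosingCircle((T[:,:2]*1000).astype(np.float32)); c=np.array(c)/1000; print('head top n',m.sum(),'c',c,'rad',rad,'rel fwd',(c-p[:2])@fwd[:2],'z',np.median(T[:,2]),'rel',np.median(T[:,2])-p[2])
    a=np.c_[(T-p)@fwd,(T-p)@M[:,0],np.ones(len(T))]; co=np.linalg.lstsq(a,T[:,2],rcond=None)[0]; print('slope fwd,lat',co)
E
python3 -c "
from mm import *
go('w8')"
```

```text
[ 0.47742577 -0.29728574  0.23325011] -85.48971484750564 0.016999397370422272 [ 0.00730762  0.61912812 -2.65589725] [-0.05873148  0.10509752  0.01886158]
head top n 22945 c [ 0.51836182 -0.29393115] rad 35.812660217285156 rel fwd 0.041072813883466223 z 0.2756056265607219 rel 0.042355512534917567
slope fwd,lat [-0.0462242  -0.00125492  0.2779366 ]
```

View pics/w8.png

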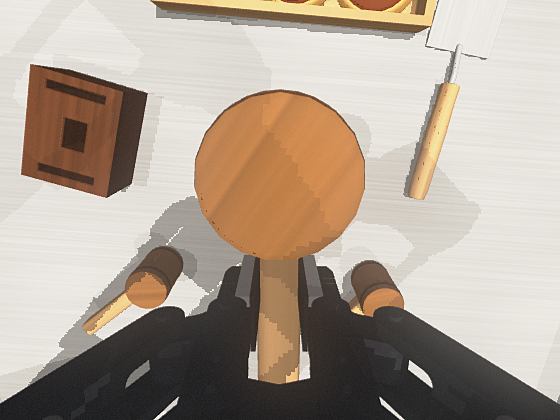

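The mallet is held, with about 2.6 N of weight showing and the face level to a few degrees. I'll carry it over the wedge.

Emit:
arm_command(commands=[[1.5,[0.1,2,1],0],[1.5,[0.3,4,0.6],0],[1.5,[0.3,4,0],0],[1.5,[0.3,4.5,0],0],[1.5,[0.3,4.5,0],0],[1.5,[0.3,4.5,0],0],[1.5,[0.3,4.5,0],0],[1.5,[0.3,4.5,0],0],[1.5,[0.3,4.5,0],0],[1.5,[0.3,4.5,0],0],[1.5,[0.2,3,0],0],[1.5,[0,0,0],0]])

```text
clock: 13.45
position: [0.5074, 0.1515, 0.2506]
ee_rot: [0.521, -0.52, 0.48, -0.477]
contact_force: [-0.7, -0.9, -2.8]
width: 0.0165
```

Emit:
arm_command(commands=[[1.5,[0,0,0],0],[1.5,[0,0,0],0]])

```text
clock: 13.65
position: [0.508, 0.1462, 0.2511]
ee_rot: [-0.519, 0.52, -0.48, 0.48]
contact_force: [-0.3, 0.0, -2.7]
width: 0.0165
```

```bash
python3 -c "
from mm import *
go('w9')
shot('side','side9');shot('top','top9')"
```

```text
[0.5081863  0.14589223 0.2512646 ] -85.54230635431554 0.016608518072342798 [-0.32587289  0.71578378 -2.9107381 ] [-0.02781157  0.07892844  0.01155022]
head top n 22898 c [0.54897742 0.15026445] rad 35.645835876464844 rel fwd 0.041007519857386474 z 0.29334568974663544 rel 0.04208109288714745
slope fwd,lat [-0.04332177  0.00202204  0.29553869]
```

View pics/side9.png

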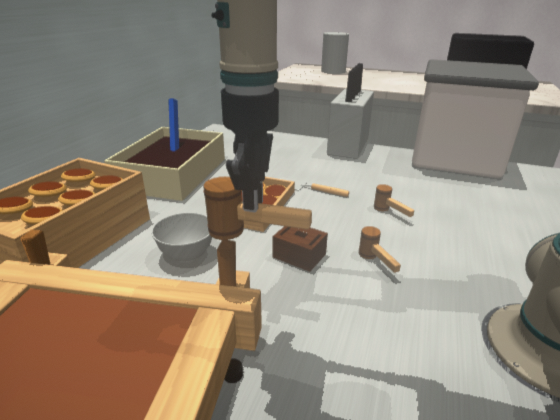

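View pics/w9.png

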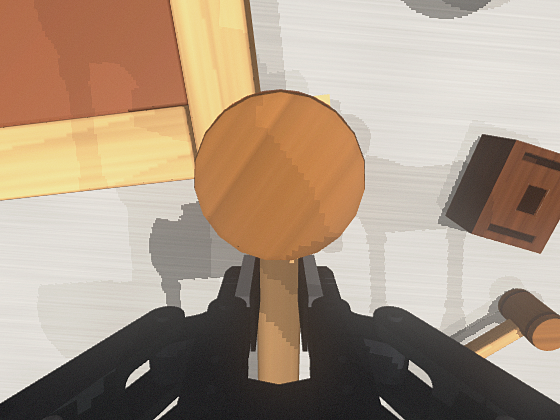

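The side view shows the mallet head at (225,208) directly above the wedge at (228,262). I'll trim by 2 mm and approach slowly.

Emit:
arm_command(commands=[[1.5,[0,0.2,-0.8],0],[1.5,[0,0,-0.8],0],[1.5,[0,0,-0.4],0],[1.5,[0,0,0],0],[1.5,[0,0,0],0]])

```text
clock: 14.3
position: [0.5087, 0.1487, 0.2314]
ee_rot: [-0.519, 0.519, -0.48, 0.48]
contact_force: [-0.9, 0.1, -2.1]
width: 0.0165
```

Emit:
arm_command(commands=[[1.5,[0,0,-0.2],0],[1.5,[0,0,-0.2],0],[1.5,[0,0,0],0]])

```text
clock: 14.6
position: [0.5086, 0.1488, 0.2275]
ee_rot: [-0.519, 0.519, -0.48, 0.48]
contact_force: [0.1, 0.2, -3.3]
width: 0.0166
```

Emit:
arm_command(commands=[[1.5,[0,0,-0.2],0],[1.5,[0,0,-0.1],0]])

```text
clock: 14.8
position: [0.509, 0.1489, 0.2256]
ee_rot: [0.52, -0.519, 0.48, -0.48]
contact_force: [-0.9, -0.9, 4.2]
width: 0.0166
```

Contact at TCP z≈0.226. Now taps: down, read the force, lift.

Emit:
arm_command(commands=[[1.5,[0,0,0.4],0],[1.5,[0,0,-0.4],0],[1.5,[0,0,-0.2],0]])

```text
clock: 15.1
position: [0.5091, 0.1489, 0.2232]
ee_rot: [0.52, -0.519, 0.48, -0.48]
contact_force: [-1.5, -0.3, 5.6]
width: 0.0166
```

Emit:
arm_command(commands=[[1.5,[0,0,0.4],0],[1.5,[0,0,-0.4],0],[1.5,[0,0,-0.2],0]])

```text
clock: 15.4
position: [0.5088, 0.1488, 0.2211]
ee_rot: [0.52, -0.519, 0.48, -0.48]
contact_force: [-1.6, -1.1, 6.1]
width: 0.0168
```

Emit:
arm_command(commands=[[1.5,[0,0,0.4],0],[1.5,[0,0,-0.4],0],[1.5,[0,0,-0.2],0]])

```text
clock: 15.7
position: [0.5088, 0.1488, 0.2191]
ee_rot: [0.52, -0.519, 0.48, -0.48]
contact_force: [-2.2, -0.4, 5.9]
width: 0.0166
```

Emit:
arm_command(commands=[[1.5,[0,0,0.4],0],[1.5,[0,0,-0.4],0],[1.5,[0,0,-0.2],0]])

```text
clock: 16.0
position: [0.5087, 0.1488, 0.2171]
ee_rot: [0.519, -0.519, 0.48, -0.48]
contact_force: [-1.7, -0.4, 6.4]
width: 0.0164
```

Emit:
arm_command(commands=[[1.5,[0,0,0.4],0],[1.5,[0,0,-0.4],0],[1.5,[0,0,-0.2],0]])

```text
clock: 16.3
position: [0.5087, 0.1488, 0.215]
ee_rot: [0.519, -0.519, 0.48, -0.48]
contact_force: [-2.5, -0.7, 6.5]
width: 0.0168
```

Emit:
arm_command(commands=[[1.5,[0,0,0.4],0],[1.5,[0,0,-0.4],0],[1.5,[0,0,-0.2],0]])

```text
clock: 16.6
position: [0.5087, 0.1488, 0.213]
ee_rot: [0.519, -0.519, 0.48, -0.48]
contact_force: [-2.3, 0.6, 8.3]
width: 0.0165
```

Force is creeping up, so smaller taps from here.

Emit:
arm_command(commands=[[1.5,[0,0,0.4],0],[1.5,[0,0,-0.4],0],[1.5,[0,0,-0.1],0]])

```text
clock: 16.9
position: [0.5084, 0.1488, 0.2119]
ee_rot: [-0.519, 0.519, -0.48, 0.48]
contact_force: [-3.1, 0.2, 6.8]
width: 0.0167
```

Emit:
arm_command(commands=[[1.5,[0,0,0.4],0],[1.5,[0,0,-0.4],0],[1.5,[0,0,-0.1],0]])

```text
clock: 17.2
position: [0.5083, 0.1488, 0.211]
ee_rot: [-0.519, 0.519, -0.48, 0.48]
contact_force: [-3.5, -0.9, 9.0]
width: 0.0165
```

Emit:
arm_command(commands=[[1.5,[0,0,0.4],0],[1.5,[0,0,-0.4],0],[1.5,[0,0,-0.1],0]])

```text
clock: 17.5
position: [0.508, 0.1487, 0.2102]
ee_rot: [-0.519, 0.52, -0.48, 0.48]
contact_force: [-4.6, -1.0, 10.2]
width: 0.0166
```

Emit:
arm_command(commands=[[1.5,[0,0,0.5],0],[1.5,[0,0,-0.5],0],[1.5,[0,0,-0.1],0]])

```text
clock: 17.8
position: [0.508, 0.1487, 0.2091]
ee_rot: [-0.519, 0.52, -0.48, 0.48]
contact_force: [-4.9, -0.5, 11.7]
width: 0.0166
```

Emit:
arm_command(commands=[[1.5,[0,0,0.5],0],[1.5,[0,0,-0.5],0],[1.5,[0,0,-0.1],0]])

```text
clock: 18.1
position: [0.5075, 0.1486, 0.2084]
ee_rot: [-0.519, 0.52, -0.48, 0.479]
contact_force: [-7.6, -1.2, 14.1]
width: 0.0166
```

Emit:
arm_command(commands=[[1.5,[0,0,0.5],0],[1.5,[0,0,0.5],0],[1.5,[0,0,0],0]])

```text
clock: 18.4
position: [0.5089, 0.1487, 0.2174]
ee_rot: [-0.519, 0.519, -0.48, 0.48]
contact_force: [0.2, -0.3, -3.1]
width: 0.0168
```

```bash
python3 -c "
from mm import *
go('w10')
im=shot('side','side10')
cv2.imwrite('pics/z10.png',cv2.resize(im['pixels'][150:340,150:340,::-1],(570,570),interpolation=cv2.INTER_CUBIC))"
```

```text
[0.50863943 0.14871043 0.21710234] -85.48692792103641 0.016670586619927985 [-0.1114656   1.01634511 -2.12620655] [-0.02523613  0.11000998 -0.01932698]
head top n 23047 c [0.54939917 0.15259732] rad 36.07728958129883 rel fwd 0.04093919823400294 z 0.2597430997617036 rel 0.042640763394170195
slope fwd,lat [-0.04812817  0.00209958  0.26218404]
```

View pics/z10.png

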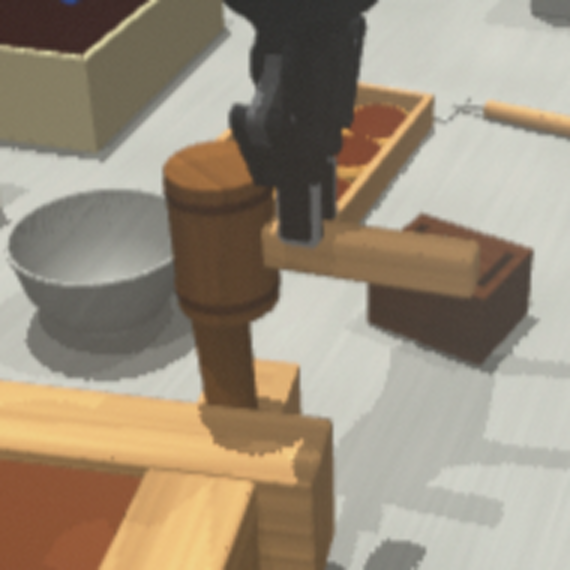

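The wedge and mallet look sound. The force now reaches about 17 N for under 1 mm of travel. A few more light taps will show whether it still moves; I'll shift slightly in -x to ease the side load.

Emit:
arm_command(commands=[[1.5,[0,0,-0.5],0],[1.5,[0,0,-0.3],0],[1.5,[-0.05,0,-0.2],0],[1.5,[0,0,-0.05],0]])

```text
clock: 18.9
position: [0.5063, 0.1485, 0.2088]
ee_rot: [-0.519, 0.52, -0.48, 0.479]
contact_force: [-7.2, -1.3, 13.6]
width: 0.017
```

Emit:
arm_command(commands=[[1.5,[0.05,0,0.5],0],[1.5,[-0.05,0,-0.5],0],[1.5,[0,0,-0.05],0]])

```text
clock: 19.2
position: [0.5068, 0.1486, 0.208]
ee_rot: [-0.519, 0.52, -0.48, 0.48]
contact_force: [-7.5, -0.5, 15.4]
width: 0.0165
```

Emit:
arm_command(commands=[[1.5,[0.05,0,0.5],0],[1.5,[-0.05,0,-0.5],0],[1.5,[0,0,-0.05],0]])

```text
clock: 19.5
position: [0.5064, 0.1485, 0.2076]
ee_rot: [-0.519, 0.52, -0.48, 0.479]
contact_force: [-8.4, -1.6, 18.9]
width: 0.0164
```

Force now climbs steeply: 16, 18, then 21 N in 0.5 mm steps. I'll repeat the same tap without going deeper to see whether the wedge gives.

Emit:
arm_command(commands=[[1.5,[0.05,0,0.5],0],[1.5,[-0.05,0,-0.5],0],[1.5,[0,0,0],0]])

```text
clock: 19.8
position: [0.5061, 0.1485, 0.2075]
ee_rot: [-0.518, 0.52, -0.481, 0.479]
contact_force: [-7.9, -1.3, 17.8]
width: 0.0167
```

Emit:
arm_command(commands=[[1.5,[0.05,0,0.5],0],[1.5,[-0.05,0,-0.5],0],[1.5,[0,0,-0.05],0]])

```text
clock: 20.1
position: [0.5058, 0.1485, 0.2071]
ee_rot: [-0.518, 0.52, -0.481, 0.479]
contact_force: [-10.5, -2.7, 19.9]
width: 0.0167
```

Emit:
arm_command(commands=[[1.5,[0.05,0,0.5],0],[1.5,[0,0,0.5],0],[1.5,[0,0,1.0],0],[1.5,[0,0,0],0]])

```text
clock: 20.5
position: [0.5094, 0.1488, 0.2261]
ee_rot: [0.52, -0.519, 0.48, -0.48]
contact_force: [0.6, 0.5, -3.4]
width: 0.0167
```

```bash
python3 -c "
from mm import *
im=shot('side','side11'); P=pts(im)
s=manip.get_state(); print(s['position'],s['contact_force'])
cv2.imwrite('pics/z11.png',cv2.resize(im['pixels'][170:320,170:290,::-1],(480,600),interpolation=cv2.INTER_CUBIC))
im=shot('top','top11')
"
```

```text
[0.50907582 0.14875832 0.22556495] [ 0.60321309 -0.67094105 -3.26633529]
```

View pics/z11.png

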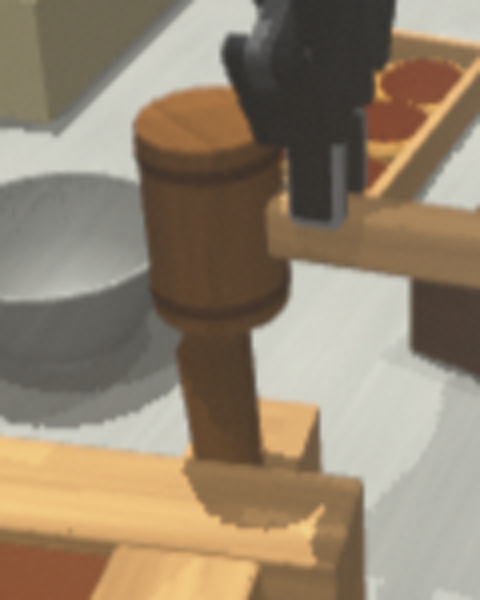

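Before judging it tight, I'll back off and measure how far the tenon has come out.

Emit:
arm_command(commands=[[1.5,[0,0,1.5],0],[1.5,[-2,0,1],0],[1.5,[-4,0,1],0],[1.5,[-4,0,0],0],[1.5,[-2,0,0],0],[1.5,[0,0,0],0],[1.5,[0,0,0],0],[1.5,[0,0,0],0]])

```text
clock: 21.4
position: [0.3897, 0.1488, 0.2605]
ee_rot: [0.519, -0.519, 0.48, -0.48]
contact_force: [0.8, 0.6, -3.2]
width: 0.0165
```

```bash
cat > ck.py <<'E'
from m import *
def ck(f):
    im,P,G=meas(f); z=P[...,2]
    # beam outer edge
    x,y=G[...,0],G[...,1]
    b=(z>0.104)&(z<0.116)&(x>-0.1)&(x<0.1)&(y>-0.02)&(y<0.05); print('beam n',b.sum(),'edge y p1',np.percentile(y[b],[0.2,1]) if b.sum() else None)
    t=(z>0.088)&(z<0.102)&(x>-0.115)&(x<-0.045)&(y<-0.02)&(y>-0.08); print('ten n',t.sum())
    if t.sum():
        print('x',x[t].min(),x[t].max(),'y min',np.percentile(y[t],[0,0.5,1,2]), 'z',np.median(z[t]))
    h=(z>0.13)&(z<0.2)&(x>-0.11)&(x<-0.05)&(y<0.01)&(y>-0.05)
    if h.sum()>30:
        T=P[h]; zt=np.percentile(T[:,2],95); print('head z',zt, 'n',h.sum()); T=T[np.abs(T[:,2]-zt)<0.005]; g=G[h][np.abs(P[h][:,2]-zt)<0.005]; print(cv2.minAreaRect((T[:,:2]*1000).astype(np.float32)),'g mean',g.mean(0),g.min(0),g.max(0))
E
python3 -c "
from ck import *
ck('w12')"
```

```text
[0.38970805 0.14875412 0.26043703] [-0.35153468 -0.64537885 -2.96812109] 0.01654176492249876
beam n 395 edge y p1 [0.0003491 0.0011522]
ten n 599
x -0.10698254275474832 -0.09778119538335965 y min [-0.06168354 -0.06151398 -0.0612763  -0.06073097] z 0.09486883651348389
```

View pics/w12.png

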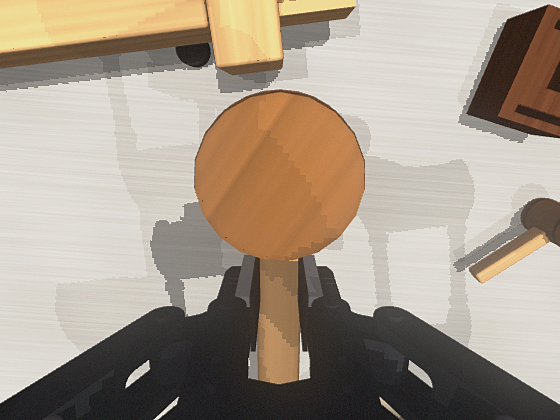

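```bash
python3 - <<'E'
from h import *
yaw=np.radians(10.97);d=np.array([np.cos(yaw),np.sin(yaw)]);n=np.array([-d[1],d[0]])
o=None
for f,live in [('top0',0),('top13',1)]:
    im=shot('top',f) if live else np.load('pics/top0.npz'); P=pts(im)
    if o is None: o=np.array([0.74010324,0.20259261])
    x=(P[...,:2]-o)@d; y=(P[...,:2]-o)@n; z=P[...,2]
    t=(z>0.088)&(z<0.101)&(y<-0.02)&(y>-0.075)&(x>-0.23)&(x<-0.14)
    print(f,t.sum(),'x',np.percentile(x[t],[1,99]),'y',np.percentile(y[t],[0,1,2,4]))
    h=(z>0.13)&(z<0.19)&(y<0.02)&(y>-0.05)&(x>-0.24)&(x<-0.14)
    if h.sum(): q=P[h]; print('head',h.sum(),cv2.minAreaRect((q[:,:2]*1000).astype(np.float32)),np.median(q[:,2]),x[h].min(),x[h].max(),y[h].min(),y[h].max())
    if live: cv2.imwrite('pics/z13.png',cv2.resize(im['pixels'][180:270,80:200,::-1],(720,540),interpolation=cv2.INTER_CUBIC))
E
```

```text
top0 454 x [-0.21553677 -0.16496852] y [-0.0595504  -0.05939821 -0.05917283 -0.0587491 ]
top13 484 x [-0.21547234 -0.16508064] y [-0.06188804 -0.06165822 -0.06142066 -0.06115425]
head 265 ((561.475830078125, 153.62478637695312), (27.218521118164062, 27.705232620239258), 11.381302833557129) 0.16585972009739133 -0.19830077629805393 -0.17104203277459532 -0.027994105243753533 -0.000298644592887454
```

View pics/z13.png

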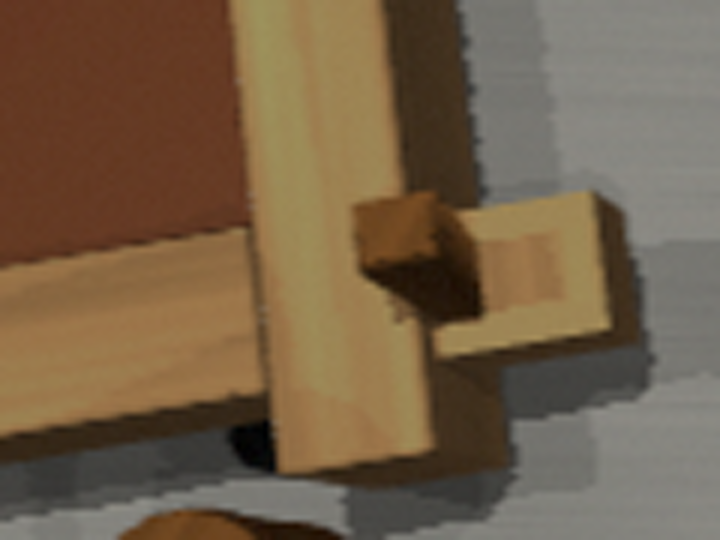

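The top view shows the tenon 2.3 mm further out, as intended. But the wedge head, at about (400,225) in the crop, leans some 3° towards +x inside the slot's side clearance. The mallet's face dragged it forward under the taps, and that lean could fake tightness. I'll go back and drag the head towards -x while pressing lightly.

Emit:
arm_command(commands=[[1.5,[3,0,0],0],[1.5,[4,0,0],0],[1.5,[4,0,0],0],[1.5,[1.6,0,-0.5],0],[1.5,[0,0,-1.5],0],[1.5,[0,0,-1.5],0],[1.5,[0,0,-1.0],0],[1.5,[0,0,0],0]])

```text
clock: 22.3
position: [0.5135, 0.1485, 0.2136]
ee_rot: [-0.518, 0.521, -0.481, 0.479]
contact_force: [-0.2, -0.8, -3.4]
width: 0.0169
```

Emit:
arm_command(commands=[[1.5,[0,0,-0.3],0],[1.5,[0,0,-0.2],0],[1.5,[0,0,-0.1],0]])

```text
clock: 22.6
position: [0.5146, 0.1488, 0.2107]
ee_rot: [0.519, -0.519, 0.48, -0.48]
contact_force: [-2.8, -1.1, 4.5]
width: 0.0163
```

Emit:
arm_command(commands=[[1.5,[-0.1,0,-0.05],0],[1.5,[-0.15,0,-0.05],0],[1.5,[-0.15,0,0],0]])

```text
clock: 22.9
position: [0.5124, 0.1488, 0.2096]
ee_rot: [0.52, -0.518, 0.479, -0.481]
contact_force: [3.1, -0.5, 0.6]
width: 0.0168
```

Emit:
arm_command(commands=[[1.5,[-0.15,0,-0.05],0],[1.5,[-0.15,0,0],0],[1.5,[-0.15,0,0],0]])

```text
clock: 23.2
position: [0.5072, 0.1489, 0.2086]
ee_rot: [0.52, -0.519, 0.479, -0.481]
contact_force: [2.6, -0.6, 1.7]
width: 0.0166
```

Emit:
arm_command(commands=[[1.5,[0,0,1],0],[1.5,[0,0,0.5],0],[1.5,[0,0,0],0]])

```text
clock: 23.5
position: [0.5056, 0.1489, 0.2234]
ee_rot: [-0.519, 0.52, -0.48, 0.48]
contact_force: [0.4, 0.4, -2.2]
width: 0.0166
```

```bash
cat > lean.py <<'E'
from h import *
yaw=np.radians(10.97);d=np.array([np.cos(yaw),np.sin(yaw)]);n=np.array([-d[1],d[0]]);o=np.array([0.6322104,0.18024684])
def lean(f):
    im=shot('side',f) if not f.startswith('old') else np.load('pics/'+f[3:]+'.npz')
    P=pts(im); x=(P[...,:2]-o)@d;y=(P[...,:2]-o)@n;z=P[...,2]
    m=(x>-0.11)&(x<-0.045)&(y>-0.02)&(y<0.012)&(z>0.115)&(z<0.2); m[:, :180]=0; m[:,290:]=0
    print(f,m.sum())
    for lo in np.arange(0.115,0.2,0.008):
        k=m&(z>=lo)&(z<lo+0.008)
        if k.sum()>5: print(' z%.3f x %.4f..%.4f y %.4f'%(lo+.004,np.percentile(x[k],2),np.percentile(x[k],98),np.median(y[k])))
    cv2.imwrite('pics/z_'+f+'.png',cv2.resize(im['pixels'][170:320,170:290,::-1],(480,600),interpolation=cv2.INTER_CUBIC))
E
python3 -c "
from lean import *
lean('oldside9'); lean('oldside11'); lean('side14')"
```

```text
oldside9 674
 z0.119 x -0.0916..-0.0677 y -0.0015
 z0.127 x -0.0917..-0.0682 y -0.0018
 z0.135 x -0.0920..-0.0691 y -0.0017
 z0.143 x -0.0920..-0.0676 y -0.0018
 z0.151 x -0.0919..-0.0682 y -0.0019
 z0.159 x -0.0919..-0.0688 y -0.0017
 z0.167 x -0.0918..-0.0675 y -0.0018
 z0.175 x -0.0920..-0.0688 y -0.0017
 z0.183 x -0.0916..-0.0687 y -0.0062
oldside11 657
 z0.119 x -0.0891..-0.0661 y -0.0016
 z0.127 x -0.0887..-0.0651 y -0.0017
 z0.135 x -0.0879..-0.0638 y -0.0018
 z0.143 x -0.0872..-0.0641 y -0.0015
 z0.151 x -0.0865..-0.0631 y -0.0015
 z0.159 x -0.0861..-0.0621 y -0.0018
 z0.167 x -0.0852..-0.0621 y -0.0035
 z0.183 x -0.1051..-0.0600 y 0.0079
 z0.191 x -0.1064..-0.0562 y 0.0062
 z0.199 x -0.1069..-0.0523 y 0.0053
side14 630
 z0.119 x -0.0891..-0.0660 y -0.0018
 z0.127 x -0.0885..-0.0650 y -0.0016
 z0.135 x -0.0880..-0.0638 y -0.0016
 z0.143 x -0.0875..-0.0644 y -0.0017
 z0.151 x -0.0869..-0.0631 y -0.0015
 z0.159 x -0.0865..-0.0622 y -0.0020
 z0.167 x -0.0854..-0.0616 y -0.0025
 z0.183 x -0.1093..-0.0606 y 0.0081
 z0.191 x -0.1096..-0.0602 y 0.0070
 z0.199 x -0.1099..-0.0595 y 0.0070
```

View pics/z_side14.png

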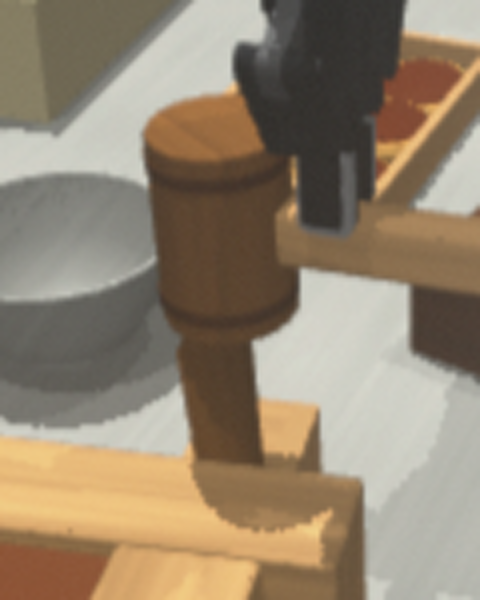

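The side-camera lean profile is clean. The wedge stood upright at first and now leans about 4.5 mm over 50 mm, so the drag was too weak. I'll repeat it with more downward press.

Emit:
arm_command(commands=[[1.5,[0.9,0,-0.5],0],[1.5,[0,0,-0.5],0],[1.5,[0,0,-0.2],0],[1.5,[-0.1,0,-0.15],0],[1.5,[-0.2,0,-0.15],0]])

```text
clock: 24.05
position: [0.5131, 0.1486, 0.2092]
ee_rot: [0.52, -0.519, 0.479, -0.481]
contact_force: [-0.8, -1.4, 6.0]
width: 0.0167
```

Emit:
arm_command(commands=[[1.5,[-0.2,0,-0.15],0],[1.5,[-0.2,0,-0.1],0]])

```text
clock: 24.25
position: [0.5111, 0.1485, 0.2078]
ee_rot: [0.521, -0.517, 0.478, -0.482]
contact_force: [2.8, -1.5, 6.0]
width: 0.0169
```

```bash
python3 -c "
from lean import *
lean('side15')"
```

```text
side15 770
 z0.119 x -0.0896..-0.0658 y -0.0018
 z0.127 x -0.0889..-0.0646 y -0.0020
 z0.135 x -0.0879..-0.0638 y -0.0015
 z0.143 x -0.0874..-0.0644 y -0.0019
 z0.151 x -0.0870..-0.0631 y -0.0018
 z0.159 x -0.0864..-0.0626 y -0.0011
 z0.167 x -0.0994..-0.0772 y 0.0036
 z0.175 x -0.1012..-0.0518 y 0.0071
 z0.183 x -0.1021..-0.0473 y 0.0061
 z0.191 x -0.1016..-0.0523 y 0.0075
 z0.199 x -0.1051..-0.0497 y 0.0087
```

Emit:
arm_command(commands=[[1.5,[-0.15,0,-0.15],0],[1.5,[-0.2,0,-0.15],0]])

```text
clock: 24.5
position: [0.5091, 0.1485, 0.2061]
ee_rot: [0.522, -0.516, 0.477, -0.483]
contact_force: [1.6, -2.0, 10.6]
width: 0.0166
```

Emit:
arm_command(commands=[[1.5,[-0.2,0,-0.1],0],[1.5,[-0.2,0,-0.05],0]])

```text
clock: 24.7
position: [0.5069, 0.1485, 0.2051]
ee_rot: [0.523, -0.515, 0.476, -0.484]
contact_force: [5.7, -1.2, 9.4]
width: 0.0164
```

```bash
python3 -c "
from lean import *
lean('side16')"
```

```text
side16 732
 z0.119 x -0.0898..-0.0664 y -0.0019
 z0.127 x -0.0890..-0.0651 y -0.0018
 z0.135 x -0.0885..-0.0654 y -0.0018
 z0.143 x -0.0881..-0.0643 y -0.0017
 z0.151 x -0.0876..-0.0647 y -0.0018
 z0.159 x -0.0872..-0.0638 y -0.0011
 z0.167 x -0.1003..-0.0773 y 0.0060
 z0.175 x -0.1032..-0.0524 y 0.0076
 z0.183 x -0.1040..-0.0496 y 0.0070
 z0.191 x -0.1039..-0.0533 y 0.0072
 z0.199 x -0.1074..-0.0538 y 0.0078
```

View pics/z_side16.png

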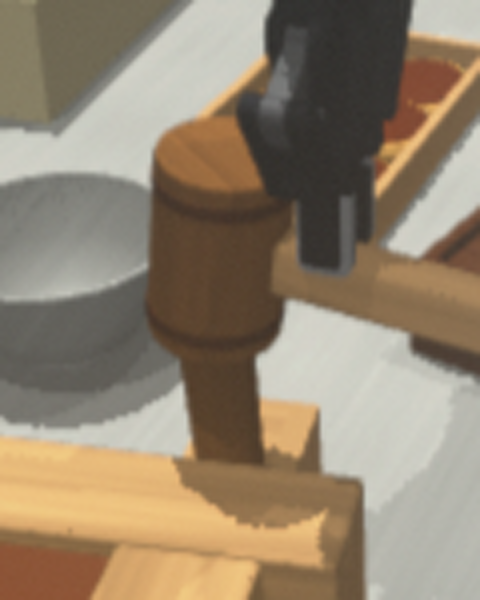

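It is starting to straighten. Continue the drag.

Emit:
arm_command(commands=[[1.5,[-0.2,0,-0.1],0],[1.5,[-0.2,0,-0.05],0]])

```text
clock: 24.95
position: [0.5019, 0.1484, 0.203]
ee_rot: [0.522, -0.516, 0.476, -0.484]
contact_force: [4.3, -1.6, 7.4]
width: 0.0164
```

Emit:
arm_command(commands=[[1.5,[-0.2,0,-0.1],0],[1.5,[-0.2,0,-0.05],0]])

```text
clock: 25.15
position: [0.4982, 0.1487, 0.2016]
ee_rot: [0.523, -0.516, 0.476, -0.484]
contact_force: [3.4, -1.2, 8.6]
width: 0.0167
```

```bash
python3 -c "
from lean import *
lean('side17')"
```

```text
side17 603
 z0.119 x -0.0895..-0.0658 y -0.0018
 z0.127 x -0.0892..-0.0656 y -0.0016
 z0.135 x -0.0889..-0.0659 y -0.0017
 z0.143 x -0.0884..-0.0643 y -0.0019
 z0.151 x -0.0875..-0.0646 y -0.0015
 z0.159 x -0.0869..-0.0633 y -0.0010
 z0.167 x -0.1068..-0.0921 y 0.0037
 z0.175 x -0.1091..-0.0565 y 0.0075
 z0.183 x -0.1097..-0.0560 y 0.0069
 z0.191 x -0.1090..-0.0557 y 0.0066
 z0.199 x -0.1097..-0.0582 y 0.0075
```

It slips now and the mallet has pitched. Lift and check how the mallet sits.

Emit:
arm_command(commands=[[1.5,[0,0,1.5],0],[1.5,[0,0,2],0],[1.5,[0,0,0],0],[1.5,[0,0,0],0]])

```text
clock: 25.6
position: [0.4924, 0.1488, 0.2326]
ee_rot: [-0.519, 0.519, -0.48, 0.48]
contact_force: [-0.9, 0.5, -3.3]
width: 0.0164
```

```bash
cat > mal.py <<'E'
from h import *
from scipy.spatial.transform import Rotation as Ro
def mal(f):
    im=shot('wrist',f); s=manip.get_state(); q=s['ee_rot']; M=Ro.from_quat([q[1],q[2],q[3],q[0]]).as_matrix(); p=s['position']; print(p,s['contact_force'])
    P=pts(im); l=(P-p)@M  # tool coords x,y(fwd down),z(fwd)
    f1=(np.abs(l[...,0])<0.022)&(l[...,2]>0.033)&(l[...,2]<0.068)&(l[...,1]<-0.025)&(l[...,1]>-0.06)
    T=l[f1]; A=np.c_[T[:,2],T[:,0],np.ones(len(T))]; co,_,_,_=np.linalg.lstsq(A,-T[:,1],rcond=None); print('face pitch deg (nose up +)',np.degrees(np.arctan(co[0])),'roll',np.degrees(np.arctan(co[1])),'height at z=48',co[0]*.048+co[2],len(T))
    k=(np.abs(l[...,0])<0.004)&(l[...,1]<-0.02)&(l[...,1]>-0.06)&(l[...,2]>0.03)&(l[...,2]<0.1); print('front edge z',l[...,2][k].max())
    return im
E
python3 -c "
from mal import *
mal('w18')
from lean import *
lean('side18')"
```

```text
[0.49192636 0.14864602 0.23200605] [-0.16867325  0.07424898 -3.58068843]
face pitch deg (nose up +) 1.726491589931262 roll 0.03058009497977574 height at z=48 0.045636903094908594 15661
front edge z 0.07718654146724331
side18 542
 z0.119 x -0.0897..-0.0659 y -0.0017
 z0.127 x -0.0894..-0.0651 y -0.0016
 z0.135 x -0.0886..-0.0657 y -0.0016
 z0.143 x -0.0884..-0.0644 y -0.0017
 z0.151 x -0.0878..-0.0636 y -0.0016
 z0.159 x -0.0873..-0.0641 y -0.0017
 z0.167 x -0.0866..-0.0636 y -0.0064
 z0.199 x -0.1043..-0.0683 y 0.0101
```

View pics/z_side18.png

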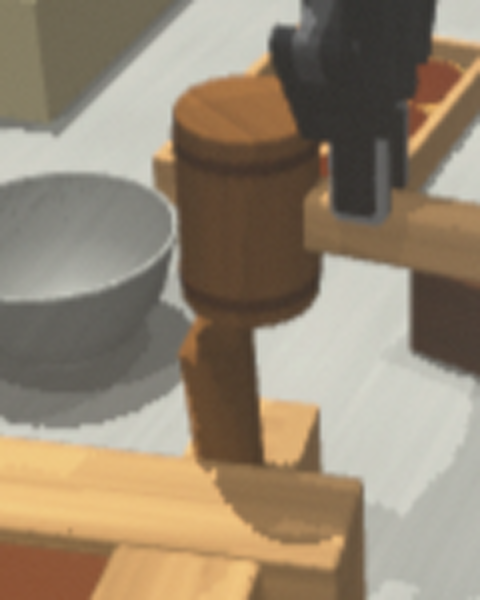

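The mallet is still well held, pitched about 2° nose up. The wedge lean is down to 3.7°. I'll set it upright by drawing the mallet's side gently against the head's +x face.

Emit:
arm_command(commands=[[1.5,[1.5,0.2,0.3],0],[1.5,[2.5,0.3,0],0],[1.5,[2.2,0.3,0],0],[1.5,[1.0,0.15,0],0],[1.5,[0,0,-1.0],0],[1.5,[0,0,-1.5],0],[1.5,[0,0,-1.0],0],[1.5,[0,0,-0.5],0],[1.5,[0,0,0],0],[1.5,[0,0,0],0]])

```text
clock: 26.7
position: [0.5646, 0.1583, 0.1965]
ee_rot: [0.519, -0.519, 0.48, -0.48]
contact_force: [-1.1, -0.9, -1.4]
width: 0.0165
```

```bash
python3 -c "
from lean import *
lean('side19'); s=manip.get_state(); print(s['position'],s['contact_force'])"
```

```text
side19 855
 z0.119 x -0.0900..-0.0659 y -0.0016
 z0.127 x -0.0891..-0.0650 y -0.0018
 z0.135 x -0.0888..-0.0653 y -0.0018
 z0.143 x -0.0882..-0.0642 y -0.0018
 z0.151 x -0.0878..-0.0648 y -0.0019
 z0.159 x -0.0873..-0.0454 y -0.0021
 z0.167 x -0.0867..-0.0460 y -0.0078
 z0.175 x -0.0479..-0.0452 y -0.0072
 z0.183 x -0.1091..-0.0457 y -0.0003
 z0.191 x -0.1074..-0.0462 y 0.0016
 z0.199 x -0.1090..-0.0478 y 0.0014
[0.56491647 0.15831264 0.19678922] [ 0.6917642   0.52588325 -2.44199979]
```

View pics/z_side19.png

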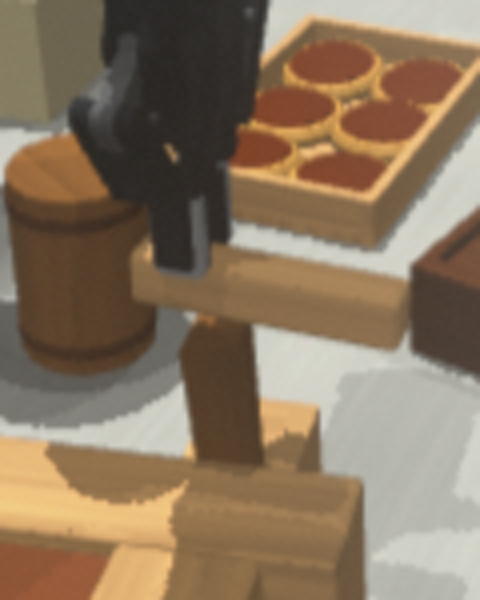

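The side view shows the mallet beyond the wedge, its handle clear above the head, with a gap of about 16 mm. Draw towards -x.

Emit:
arm_command(commands=[[1.5,[-0.5,-0.1,-0.1],0],[1.5,[-0.5,-0.1,0],0],[1.5,[-0.3,-0.06,0],0],[1.5,[-0.15,-0.03,0],0],[1.5,[-0.15,-0.03,0],0]])

```text
clock: 27.25
position: [0.5492, 0.1551, 0.1954]
ee_rot: [0.52, -0.519, 0.479, -0.48]
contact_force: [3.0, 0.6, -3.9]
width: 0.0164
```

Emit:
arm_command(commands=[[1.5,[-0.15,-0.03,0],0],[1.5,[-0.15,-0.03,0],0]])

```text
clock: 27.45
position: [0.5478, 0.1548, 0.1954]
ee_rot: [0.521, -0.518, 0.479, -0.481]
contact_force: [5.7, 2.1, -5.3]
width: 0.0163
```

Emit:
arm_command(commands=[[1.5,[-0.15,-0.03,0],0],[1.5,[-0.1,-0.02,0],0]])

```text
clock: 27.65
position: [0.5444, 0.1542, 0.1958]
ee_rot: [0.52, -0.519, 0.479, -0.481]
contact_force: [3.6, 0.5, -0.6]
width: 0.0164
```

```bash
python3 -c "
from lean import *
lean('side20'); s=manip.get_state(); print(s['position'],s['contact_force'])"
```

```text
side20 1032
 z0.119 x -0.0917..-0.0679 y -0.0016
 z0.127 x -0.0915..-0.0683 y -0.0017
 z0.135 x -0.0913..-0.0673 y -0.0018
 z0.143 x -0.0913..-0.0678 y -0.0018
 z0.151 x -0.0910..-0.0682 y -0.0016
 z0.159 x -0.0907..-0.0468 y -0.0012
 z0.167 x -0.0903..-0.0488 y -0.0037
 z0.175 x -0.0672..-0.0457 y 0.0044
 z0.183 x -0.1071..-0.0463 y 0.0025
 z0.191 x -0.1094..-0.0490 y 0.0013
 z0.199 x -0.1066..-0.0491 y 0.0010
[0.54388509 0.1540768  0.19583871] [ 2.69010134  0.97091942 -2.72569354]
```

Straightened from 3.7° to about 1.6° with only 6 N. Another 1.5 mm.

Emit:
arm_command(commands=[[1.5,[-0.1,-0.02,0],0],[1.5,[-0.05,-0.01,0],0]])

```text
clock: 27.9
position: [0.5424, 0.1538, 0.1958]
ee_rot: [0.52, -0.519, 0.479, -0.48]
contact_force: [3.8, 0.7, -0.8]
width: 0.0161
```

```bash
python3 -c "
from lean import *
lean('side21'); s=manip.get_state(); print(s['position'],s['contact_force'])"
```

```text
side21 1028
 z0.119 x -0.0926..-0.0697 y -0.0018
 z0.127 x -0.0922..-0.0683 y -0.0018
 z0.135 x -0.0924..-0.0694 y -0.0019
 z0.143 x -0.0924..-0.0696 y -0.0014
 z0.151 x -0.0922..-0.0684 y -0.0017
 z0.159 x -0.0922..-0.0489 y -0.0014
 z0.167 x -0.0919..-0.0495 y -0.0044
 z0.175 x -0.0689..-0.0490 y 0.0045
 z0.183 x -0.1060..-0.0474 y 0.0042
 z0.191 x -0.1085..-0.0474 y 0.0010
 z0.199 x -0.1080..-0.0510 y 0.0008
[0.54226541 0.1537723  0.1957391 ] [3.74058856 1.67279004 0.88320059]
```

The lean is now about 0.4°, centred in the slot. Back off, rise and return above the head to resume tapping, this time easing -x as I press.

Emit:
arm_command(commands=[[1.5,[0.6,0.1,0],0],[1.5,[0.6,0.1,0],0],[1.5,[0,0,1.5],0],[1.5,[0,0,2],0],[1.5,[-1.5,-0.3,0],0],[1.5,[-2.0,-0.4,0],0],[1.5,[-1.15,-0.2,-0.5],0],[1.5,[0,0,-0.8],0],[1.5,[0,0,-0.5],0],[1.5,[0,0,0],0],[1.5,[0,0,0],0]])

```text
clock: 29.05
position: [0.5077, 0.1467, 0.2116]
ee_rot: [-0.519, 0.52, -0.48, 0.48]
contact_force: [-0.3, -1.1, -3.5]
width: 0.0165
```

Emit:
arm_command(commands=[[1.5,[0,0,-0.2],0],[1.5,[0,0,-0.1],0]])

```text
clock: 29.25
position: [0.5075, 0.1467, 0.209]
ee_rot: [-0.519, 0.519, -0.48, 0.48]
contact_force: [0.1, 0.7, -2.9]
width: 0.0165
```

Emit:
arm_command(commands=[[1.5,[0,0,-0.1],0],[1.5,[0,0,-0.1],0]])

```text
clock: 29.45
position: [0.5067, 0.1465, 0.2079]
ee_rot: [-0.519, 0.52, -0.48, 0.48]
contact_force: [-3.2, -0.7, 5.3]
width: 0.0168
```

Emit:
arm_command(commands=[[1.5,[-0.05,0,-0.1],0],[1.5,[0,0,0],0]])

```text
clock: 29.65
position: [0.5063, 0.1465, 0.2075]
ee_rot: [0.519, -0.519, 0.48, -0.48]
contact_force: [-3.6, -1.2, 6.0]
width: 0.0164
```

Emit:
arm_command(commands=[[1.5,[-0.15,0,-0.1],0],[1.5,[-0.1,0,-0.05],0]])

```text
clock: 29.85
position: [0.505, 0.1465, 0.2066]
ee_rot: [0.52, -0.518, 0.479, -0.481]
contact_force: [-2.2, -0.8, 6.2]
width: 0.0162
```

```bash
python3 -c "
from lean import *
lean('side22'); s=manip.get_state(); print(s['position'],s['contact_force'])"
```

```text
side22 765
 z0.119 x -0.0927..-0.0697 y -0.0017
 z0.127 x -0.0924..-0.0685 y -0.0016
 z0.135 x -0.0923..-0.0690 y -0.0017
 z0.143 x -0.0923..-0.0695 y -0.0016
 z0.151 x -0.0923..-0.0679 y -0.0015
 z0.159 x -0.0923..-0.0688 y -0.0016
 z0.167 x -0.1033..-0.0720 y 0.0070
 z0.175 x -0.1055..-0.0559 y 0.0081
 z0.183 x -0.1063..-0.0544 y 0.0066
 z0.191 x -0.1062..-0.0534 y 0.0073
 z0.199 x -0.1053..-0.0538 y 0.0077
[0.50499694 0.14653316 0.20658442] [-2.47144681 -1.2357862   6.43228874]
```

Still upright. Continue deeper, easing -x.

Emit:
arm_command(commands=[[1.5,[-0.1,0,-0.1],0],[1.5,[-0.1,0,-0.1],0]])

```text
clock: 30.1
position: [0.5037, 0.1464, 0.2054]
ee_rot: [0.521, -0.518, 0.478, -0.481]
contact_force: [-2.6, -1.7, 11.2]
width: 0.0166
```

Emit:
arm_command(commands=[[1.5,[-0.1,0,-0.1],0],[1.5,[-0.05,0,-0.05],0]])

```text
clock: 30.3
position: [0.5028, 0.1464, 0.2046]
ee_rot: [0.521, -0.518, 0.478, -0.482]
contact_force: [-2.7, -1.6, 13.4]
width: 0.0165
```

```bash
python3 -c "
from lean import *
lean('side23'); s=manip.get_state(); print(s['position'],s['contact_force'])"
```

```text
side23 746
 z0.119 x -0.0924..-0.0694 y -0.0018
 z0.127 x -0.0924..-0.0686 y -0.0018
 z0.135 x -0.0926..-0.0689 y -0.0016
 z0.143 x -0.0924..-0.0694 y -0.0018
 z0.151 x -0.0922..-0.0683 y -0.0015
 z0.159 x -0.0921..-0.0692 y -0.0011
 z0.167 x -0.1045..-0.0738 y 0.0053
 z0.175 x -0.1058..-0.0562 y 0.0083
 z0.183 x -0.1073..-0.0561 y 0.0063
 z0.191 x -0.1072..-0.0566 y 0.0078
 z0.199 x -0.1063..-0.0573 y 0.0078
[0.50280555 0.14642436 0.20460923] [-2.9882941  -2.60628376 13.06530997]
```

16 N with the wedge upright. I'll lift and re-tap along the same path to see whether it moved.

Emit:
arm_command(commands=[[1.5,[0.4,0,0.45],0],[1.5,[0.1,0,0.1],0],[1.5,[0,0,0],0]])

```text
clock: 30.65
position: [0.5058, 0.1466, 0.2073]
ee_rot: [0.519, -0.519, 0.48, -0.48]
contact_force: [-2.2, -1.0, 4.6]
width: 0.0167
```

Emit:
arm_command(commands=[[1.5,[0,0,-0.1],0],[1.5,[0,0,-0.1],0]])

```text
clock: 30.85
position: [0.5048, 0.1464, 0.206]
ee_rot: [-0.519, 0.52, -0.48, 0.48]
contact_force: [-7.0, -1.8, 16.1]
width: 0.0167
```

Emit:
arm_command(commands=[[1.5,[-0.2,0,-0.1],0],[1.5,[-0.1,0,-0.1],0]])

```text
clock: 31.05
position: [0.5032, 0.1464, 0.2047]
ee_rot: [0.52, -0.519, 0.479, -0.481]
contact_force: [-3.7, -3.0, 15.3]
width: 0.0166
```

Emit:
arm_command(commands=[[1.5,[-0.1,0,-0.1],0],[1.5,[-0.1,0,-0.1],0]])

```text
clock: 31.25
position: [0.5019, 0.1464, 0.2035]
ee_rot: [0.52, -0.518, 0.478, -0.481]
contact_force: [-3.8, -2.2, 16.8]
width: 0.0168
```

Emit:
arm_command(commands=[[1.5,[-0.1,0,-0.1],0],[1.5,[0,0,0],0]])

```text
clock: 31.45
position: [0.5013, 0.1464, 0.203]
ee_rot: [0.521, -0.518, 0.478, -0.482]
contact_force: [-4.3, -2.7, 17.6]
width: 0.0168
```

Emit:
arm_command(commands=[[1.5,[0.4,0,1],0],[1.5,[0,0,2],0],[1.5,[-3,0,2],0],[1.5,[-4,0,0],0],[1.5,[-4,0,0],0],[1.5,[0,0,0],0],[1.5,[0,0,0],0]])

```text
clock: 32.15
position: [0.3927, 0.1467, 0.249]
ee_rot: [-0.519, 0.52, -0.48, 0.48]
contact_force: [0.6, 0.3, -1.3]
width: 0.0165
```

```bash
cat > topck.py <<'E'
from h import *
yaw=np.radians(10.97);d=np.array([np.cos(yaw),np.sin(yaw)]);n=np.array([-d[1],d[0]]); o=np.array([0.74010324,0.20259261])
def tk(f,live=1):
    im=shot('top',f) if live else np.load('pics/'+f+'.npz'); P=pts(im)
    x=(P[...,:2]-o)@d; y=(P[...,:2]-o)@n; z=P[...,2]
    t=(z>0.088)&(z<0.101)&(y<-0.02)&(y>-0.075)&(x>-0.23)&(x<-0.14)
    # tenon end line: per-row min y
    e=[]
    for v in range(205,250):
        k=np.where(t[v])[0]
        if len(k): e.append(y[v,k.max()])
    print(f,t.sum(),'end y',np.percentile(y[t],[0,1,2]),'median edge',np.median(e))
    h=(z>0.13)&(z<0.19)&(y<0.02)&(y>-0.05)&(x>-0.24)&(x<-0.14)
    if h.sum():
        q=P[h]; zt=np.percentile(q[:,2],80); k=h&(np.abs(z-zt)<0.004); print('head z',zt,np.median(z[k]),k.sum(),x[k].min(),x[k].max(),y[k].min(),y[k].max())
E
python3 -c "
from topck import *
tk('top0',0);tk('top13',0);tk('top24')
from mal import *
mal('w24')
from lean import *
lean('oldside9');lean('side24')
from ck import *
ck('w24b')
"
```

```text
top0 454 end y [-0.0595504  -0.05939821 -0.05917283] median edge -0.059024486311030355
top13 484 end y [-0.06188804 -0.06165822 -0.06142066] median edge -0.061308660607455365
head z 0.16804682536806215 0.16734270975803264 161 -0.19560805973000492 -0.17160357688624941 -0.027893559799089335 -0.000298644592887454
top24 479 end y [-0.06243638 -0.06189985 -0.06169017] median edge -0.061532474817336064
head z 0.1678455861836739 0.167143680241919 169 -0.20210337739371154 -0.17810623440733553 -0.028355986380542503 -0.00017635014797115787
[0.39434619 0.14672964 0.24921665] [-0.74681408  0.61309494 -2.66186662]
face pitch deg (nose up +) 1.6530070377665567 roll 0.03534856775969599 height at z=48 0.04495310098716705 15776
front edge z 0.07629086529152458
oldside9 674
 z0.119 x -0.0916..-0.0677 y -0.0015
 z0.127 x -0.0917..-0.0682 y -0.0018
 z0.135 x -0.0920..-0.0691 y -0.0017
 z0.143 x -0.0920..-0.0676 y -0.0018
 z0.151 x -0.0919..-0.0682 y -0.0019
 z0.159 x -0.0919..-0.0688 y -0.0017
 z0.167 x -0.0918..-0.0675 y -0.0018
 z0.175 x -0.0920..-0.0688 y -0.0017
 z0.183 x -0.0916..-0.0687 y -0.0062
side24 518
 z0.119 x -0.0924..-0.0695 y -0.0015
 z0.127 x -0.0924..-0.0685 y -0.0017
 z0.135 x -0.0922..-0.0688 y -0.0019
 z0.143 x -0.0924..-0.0693 y -0.0016
 z0.151 x -0.0922..-0.0681 y -0.0017
 z0.159 x -0.0923..-0.0692 y -0.0017
 z0.167 x -0.0919..-0.0689 y -0.0075
[0.39460367 0.14667643 0.2491946 ] [-1.18576597  0.57398221 -3.16962959] 0.016658058449067013
beam n 617 edge y p1 [-1.17121297e-05  6.50089307e-04]
ten n 783
x -0.10698230997824057 -0.09577129185782592 y min [-0.06179547 -0.06117585 -0.06096664 -0.06029898] z 0.09486851552751571
```

The rail has come out 2.5 mm in total. The wedge is upright, its head at z≈0.167 (about 58 mm deep), and 20 N presses barely move it. One more confirming tap, then I'll compare.

Emit:
arm_command(commands=[[1.5,[4,0,0],0],[1.5,[4,0,-1],0],[1.5,[3.3,0,-1.5],0],[1.5,[0,0,-1.0],0],[1.5,[0,0,-0.3],0],[1.5,[0,0,0],0],[1.5,[0,0,0],0]])

```text
clock: 33.05
position: [0.5061, 0.1467, 0.2121]
ee_rot: [0.519, -0.519, 0.48, -0.48]
contact_force: [0.3, 0.9, -3.0]
width: 0.0166
```

Emit:
arm_command(commands=[[1.5,[0,0,-0.2],0],[1.5,[-0.05,0,-0.1],0]])

```text
clock: 33.25
position: [0.506, 0.1468, 0.2094]
ee_rot: [0.52, -0.519, 0.48, -0.48]
contact_force: [-0.5, 0.2, -2.9]
width: 0.0161
```

Emit:
arm_command(commands=[[1.5,[-0.1,0,-0.2],0],[1.5,[-0.1,0,-0.1],0]])

```text
clock: 33.45
position: [0.504, 0.1466, 0.2069]
ee_rot: [0.52, -0.519, 0.48, -0.48]
contact_force: [-2.4, -0.9, 6.8]
width: 0.0169
```

Emit:
arm_command(commands=[[1.5,[-0.1,0,-0.1],0],[1.5,[-0.1,0,-0.1],0]])

```text
clock: 33.65
position: [0.5027, 0.1465, 0.2057]
ee_rot: [0.52, -0.519, 0.479, -0.481]
contact_force: [-4.1, -1.1, 10.0]
width: 0.0164
```

Emit:
arm_command(commands=[[1.5,[-0.1,0,-0.1],0],[1.5,[0,0,0],0]])

```text
clock: 33.85
position: [0.5022, 0.1465, 0.2053]
ee_rot: [0.52, -0.518, 0.479, -0.481]
contact_force: [-2.7, -2.1, 10.8]
width: 0.0167
```

Emit:
arm_command(commands=[[1.5,[-0.1,0,-0.15],0],[1.5,[-0.1,0,-0.1],0]])

```text
clock: 34.05
position: [0.5006, 0.1464, 0.2037]
ee_rot: [0.521, -0.518, 0.478, -0.482]
contact_force: [-4.3, -1.8, 15.8]
width: 0.0163
```

Emit:
arm_command(commands=[[1.5,[-0.1,0,-0.1],0],[1.5,[0,0,0],0]])

```text
clock: 34.25
position: [0.5, 0.1464, 0.2032]
ee_rot: [0.521, -0.518, 0.478, -0.482]
contact_force: [-4.3, -1.7, 16.2]
width: 0.0162
```

Emit:
arm_command(commands=[[1.5,[0.4,0,1],0],[1.5,[0,0,2],0],[1.5,[-3,0,2],0],[1.5,[-4,0,0],0],[1.5,[-4,0,0],0],[1.5,[0,0,0],0],[1.5,[0,0,0],0]])

```text
clock: 34.95
position: [0.3916, 0.1467, 0.2493]
ee_rot: [0.52, -0.519, 0.479, -0.48]
contact_force: [1.1, -0.2, -3.3]
width: 0.0165
```

```bash
python3 -c "
from topck import *
tk('top24',0);tk('top25')
from lean import *
lean('side25')
s=manip.get_state();print(s['position'],s['contact_force'],s['qpos'])
"
```

```text
top24 479 end y [-0.06243638 -0.06189985 -0.06169017] median edge -0.061532474817336064
head z 0.1678455861836739 0.167143680241919 169 -0.20210337739371154 -0.17810623440733553 -0.028355986380542503 -0.00017635014797115787
top25 484 end y [-0.06219695 -0.06165803 -0.06137411] median edge -0.06128835010275896
head z 0.1680172903980942 0.16707972976638497 163 -0.20192115250096632 -0.1784832066814442 -0.028267593410420653 0.00014683669741308398
side25 524
 z0.119 x -0.0924..-0.0693 y -0.0018
 z0.127 x -0.0923..-0.0685 y -0.0014
 z0.135 x -0.0927..-0.0688 y -0.0016
 z0.143 x -0.0922..-0.0693 y -0.0017
 z0.151 x -0.0922..-0.0687 y -0.0017
 z0.159 x -0.0921..-0.0689 y -0.0016
 z0.167 x -0.0921..-0.0690 y -0.0072
[0.39314456 0.14676106 0.24926279] [ 1.19334359 -0.27000729 -3.73307084] [ 1.91256519e-01  2.01581813e-02  1.75077274e+00 -1.33246134e-04
  1.36934079e+00  1.68331621e+00]
```

View pics/top25.png

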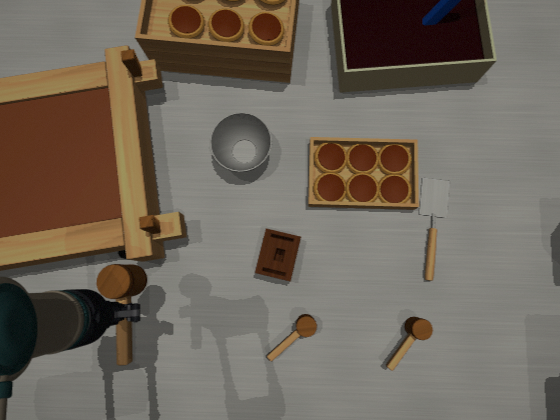

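The 19 N tap moved neither the head (167.14→167.08 mm) nor the rail, so the wedge is tight. Returning the mallet to where it stood.

Emit:
arm_command(commands=[[1.5,[0.8,-3,0],0],[1.5,[0.8,-4,0],0],[1.5,[0.8,-4.2,0],0],[1.5,[0.8,-4.2,0],0],[1.5,[0.8,-4.2,0],0],[1.5,[0.8,-4.2,0],0],[1.5,[0.8,-4.2,0],0],[1.5,[0.8,-4.2,0],0],[1.5,[0.8,-4.2,0],0],[1.5,[0.8,-4.0,-2],0],[1.5,[0.6,-3.9,-3],0],[1.5,[0,0,-3],0]])

```text
clock: 36.25
position: [0.4806, -0.304, 0.1676]
ee_rot: [-0.517, 0.519, -0.479, 0.483]
contact_force: [1.0, 1.0, -3.3]
width: 0.0167
```

Emit:
arm_command(commands=[[1.5,[0,0,-3],0],[1.5,[0,0,-3],0],[1.5,[0,0,-3],0],[1.5,[0,0,-2],0],[1.5,[0,0,-0.9],0],[1.5,[0,0,0],0]])

```text
clock: 36.85
position: [0.478, -0.2965, 0.0484]
ee_rot: [-0.519, 0.519, -0.481, 0.479]
contact_force: [0.6, 0.2, -2.3]
width: 0.0164
```

Emit:
arm_command(commands=[[1.5,[0,0,-0.2],0],[1.5,[0,0,-0.2],0],[1.5,[0,0,0],0]])

```text
clock: 37.15
position: [0.4787, -0.2968, 0.0469]
ee_rot: [0.519, -0.519, 0.479, -0.481]
contact_force: [0.4, 0.5, -2.5]
width: 0.0167
```

Emit:
arm_command(commands=[[1.5,[0,0,-0.1],0],[1.5,[0,0,-0.1],0],[1.5,[0,0,0],0]])

```text
clock: 37.45
position: [0.4782, -0.2963, 0.0443]
ee_rot: [-0.519, 0.519, -0.48, 0.48]
contact_force: [-0.6, -0.2, -2.6]
width: 0.0167
```

Emit:
arm_command(commands=[[1.5,[0,0,-0.1],0],[1.5,[0,0,-0.1],0],[1.5,[0,0,0],0]])

```text
clock: 37.75
position: [0.478, -0.2962, 0.0419]
ee_rot: [-0.519, 0.519, -0.48, 0.48]
contact_force: [0.2, 0.4, -3.0]
width: 0.0164
```

Emit:
arm_command(commands=[[1.5,[0,0,-0.1],0],[1.5,[0,0,0],0]])

```text
clock: 37.95
position: [0.4782, -0.2964, 0.041]
ee_rot: [-0.519, 0.519, -0.48, 0.48]
contact_force: [0.1, 0.2, -3.0]
width: 0.0164
```

Emit:
arm_command(commands=[[1.5,[0,0,-0.1],0],[1.5,[0,0,0],0]])

```text
clock: 38.15
position: [0.4779, -0.2965, 0.0407]
ee_rot: [-0.519, 0.52, -0.48, 0.48]
contact_force: [-1.7, 0.5, 2.9]
width: 0.0167
```

Emit:
arm_command(commands=[[1.5,[0,0,-0.1],0],[1.5,[0,0,0],0]])

```text
clock: 38.35
position: [0.4776, -0.2966, 0.0404]
ee_rot: [-0.519, 0.52, -0.48, 0.48]
contact_force: [-4.3, 0.1, 8.6]
width: 0.0166
```

It's on the counter. Release gradually and rise.

Emit:
arm_command(commands=[[3,[0,0,0],0],[5,[0,0,0],0],[8.5,[0,0,0],0],[8.5,[0,0,0],0],[8.5,[0,0,0],0],[8.5,[0,0,2],0],[8.5,[0,0,4],0],[8.5,[0,0,4],0],[8.5,[0,0,4],0],[8.5,[-2,0,3],0],[8.5,[0,0,0],0],[8.5,[0,0,0],0]], grip_force=40)

```text
clock: 39.55
position: [0.4582, -0.2964, 0.2096]
ee_rot: [0.519, -0.519, 0.479, -0.481]
contact_force: [0.9, -0.7, 0.2]
width: 0.0852
```

```bash
python3 -c "
from topck import *
tk('top26')
from lean import *
lean('side26')
shot('wrist','w26')
a=np.load('pics/top0.npz')['pixels'].astype(int);b=np.load('pics/top26.npz')['pixels'].astype(int)
for n,(u0,u1,v0,v1) in dict(bowl=(205,275,110,180),tray=(305,420,135,212),turner=(415,455,175,285)).items(): print(n,np.abs(a-b)[v0:v1,u0:u1].mean())
s=manip.get_state();print(s['clock'],s['position'],s['contact_force'])
"
```

```text
top26 482 end y [-0.06223924 -0.06179356 -0.06150456] median edge -0.06134875494852421
head z 0.16775605590735898 0.16709794358039287 165 -0.20216890295124923 -0.17801153352494303 -0.02849527813207919 -0.00020581577079730118
side26 525
 z0.119 x -0.0925..-0.0693 y -0.0018
 z0.127 x -0.0924..-0.0683 y -0.0016
 z0.135 x -0.0925..-0.0690 y -0.0016
 z0.143 x -0.0923..-0.0693 y -0.0017
 z0.151 x -0.0923..-0.0681 y -0.0018
 z0.159 x -0.0923..-0.0686 y -0.0015
 z0.167 x -0.0921..-0.0692 y -0.0074
bowl 7.247619047619048
tray 5.736871823828346
turner 30.45439393939394
39.7 [ 0.45775379 -0.29573642  0.20737962] [ 0.58496343  0.26098577 -0.52872338]
```

View pics/top26.png

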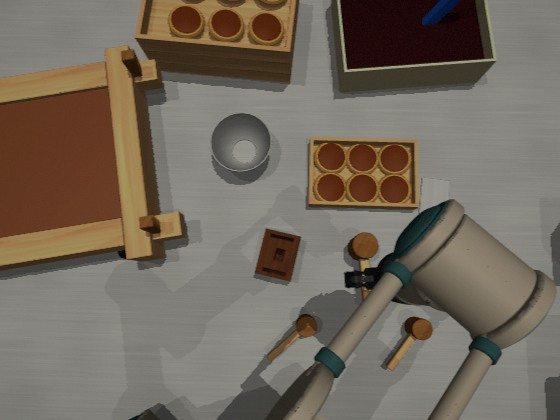

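View pics/side26.png

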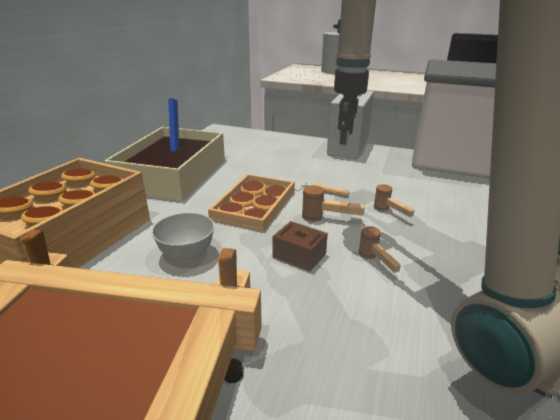

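The mallet stands on the counter and the wedge is upright. The bowl and tray are unmoved. The turner is partly hidden by the arm from above, but the side view shows it in place. Handing in.

```bash
python3 -c "
from h import *
print(manip.sign_off()); print(manip.get_state()['clock'])"
```

```text
the job is handed in; nothing more can be done
None
the job is handed in; nothing more can be done
```

The wedge is driven tight in the near right tenon, the mallet is back on the counter where it stood, and the job is handed in at about 40 s. I took the wedge from the stand, started it sloping face outwards, and drove it with light mallet taps of up to about 23 N.

- **Lean, corrected:** the first taps tipped the wedge about 5° towards +x. I set it upright with the mallet's side at about 6 N and then finished tapping.
- **Tightness:** the wedge now stands within about 0.5° of upright, with its point about 58 mm below the tenon's top. A last tap of about 19 N did not visibly move the head (167.14 to 167.08 mm).
- **Rail:** the tenon has come out about 2.4 mm. I could not see the hard stop, so that it is drawn up fully rests on the steep rise in force.
- **Disagreements:** the top camera's readings of the tenon's end vary by about 0.2 mm. The image comparison for the turner failed because the arm hid it from above, but the side view shows it apparently in place. By eye, the bowl and tray are unmoved.

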